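# Fetch the spin chuck from behind the bottles

### The job

On the blue bottle rack the spin chuck is shut in by two bottles and a jar. Set all three of them aside upright in the square side tray, where the glass beaker stays where it is; then lift the chuck out and set it, hub up, in the middle of the round steel cleaning dish; last, stand each bottle and the jar back upright on the very spot on the rack where it stood at the start. Tip nothing over.

Things in the scene. Friction and masses are not known exactly. Their poses are not given: they have to be found in the camera images.
- amber_bottle: Round amber glass bottle standing upright: body 52 mm in diameter up to 70 mm, then a sloping shoulder to a neck of 30 mm diameter at 84 mm; black screw cap 34 mm in diameter from 94 mm to the top at 120 mm. Origin at the centre of its underside, z up. About 0.2 kg.
- square_bottle: Square white plastic bottle standing upright: body 46 x 46 mm and 64 mm high, a narrower shoulder to 75 mm, neck 28 mm in diameter, round white cap 36 mm in diameter from 84 mm to the top at 108 mm. Origin at the centre of its underside, z up, x and y along its sides. About 0.16 kg.
- jar: Round grey jar standing upright: body 50 mm in diameter, wide black lid 54 mm in diameter from 66 mm to the top at 96 mm. Origin at the centre of its underside, z up. About 0.2 kg.
- chuck: Bare aluminium spin chuck, lying platter down, hub up, behind the bottles: platter 54 mm in diameter and 10 mm thick, on it a hub 28 mm in diameter up to 40 mm (a thin flat rubber ring lies at the hub's foot). Grasp it by the hub. Origin at the centre of the platter's underside, z up along the hub. About 0.16 kg.
- rack: Blue plastic rack, fixed, 160 mm (its x) by 200 mm (its y): flat floor 6 mm thick, rim 14 mm high (32 mm along +x), 4 mm thick. Origin under its centre, z up. At the start the bottles and jar stand, in any order, near three thin white circles (64 mm across) drawn at (15, 62), (-36, 0) and (15, -62) mm, the chuck at about (28, 0) mm; too close to grip the chuck before they are cleared.
- side_tray: Square aluminium tray, fixed, 180 x 180 mm outside, floor 4 mm thick, rim 16 mm high and 4 mm thick. Origin under its centre, z up, x and y along its sides. The beaker stands in the (+x, +y) quarter at about (42, 42) mm; the three other quarters, about (42, -42), (-42, 42) and (-42, -42) mm, are free for the bottles and the jar.
- beaker: Glass beaker, 54 mm in diameter and 70 mm high, standing loose in one quarter of the side tray. It stays there. Origin at the centre of its underside.
- dish: Round steel cleaning dish, fixed, 120 mm in diameter at the foot and 132 mm at the rim, wall 3 mm, floor 4 mm thick, 22 mm high, empty. Origin under its centre, z up.
There are look-alikes about, which are no part of the job. What is shaped like the dish but pink or red is not meant.

How it is judged:
By the outcome, as a careful person would: the job done as asked, in the order asked, and still so for the second after the job is handed in, with the robot touching nothing.
It also fails if it takes over 147 s, if anything falls off the work surface, if the arm or the gripper's body presses on something with over 40 N, if the wrist force passes 120 N, or if a joint passes its speed limit or range.

### The arm

A 6-joint arm with a two-finger parallel gripper is mounted at the origin on the work surface. World frame = base frame: x ahead of the robot, y to its left, z up, the work surface at z = 0. Lengths are in mm, angles in rad, forces in N, time in s.
With the tool pointing down it reaches from about 350 to 975 mm from the base axis. Payload 17.4 kg.
Tool frame: the origin (TCP) lies at the very end of the fingers, on their centre line; the grasp point (between the pads) lies arm.hold_point_z behind it (arm.hold_point_z is the distance from the TCP to the grasp point, in mm); z points along the fingers, y is the line along which they close (so a half turn about z gives the same grasp; the last joint's range is limited). The gripper opens to 85 mm and grips with 20 to 120 N. Pads are 22 mm wide; open, the fingers measure 114 mm over their backs; the gripper's body (76 mm by 85 mm) begins 54 mm behind the grasp point. The pads swing forward as they close: fully open they stand 13 mm farther back than shut.
Start: joints at [-1.338, 0.116, 1.442, -0, 1.584, -0.038], TCP at [180.554, -650.41, 231.303] pointing down, gripper open.
Joint ranges: [-2.83, 2.83], [-0.83, 2.19], [0.07, 2.5], [-1.14, 4.28], [0.01, 3], [-2.97, 2.97]. Speed limits (rad/s): [1.89, 1.89, 2.22, 3.14, 3.14, 3.14].

### API

Orientations are given as a unit quaternion [x, y, z, w].
In Python, from workcell import arm, capture, get_calibration, workorder gives the robot as it stands. The module is installed in compiled form; this text tells all that it offers.
- The arm moves only by the tool send_rows, never from a script. Its argument "deltas" is a list of rows, each an object with "linear": the shift along the tool's x, y, z in mm, a list of three; "delta_rot": the turn, a rotation vector about the tool's x, y, z in units of 6 degrees (1.0 is 6 degrees), a list of three; "hand": the finger opening in mm, from 0 to 85.4. In form: [{"linear": [tx, ty, tz], "delta_rot": [ax, ay, az], "hand": hand}, ...]. A call has 1 to 5 rows; each row is the pose to reach, as a shift and turn from the pose commanded when the call began, along the tool's axes at that moment; what a row does not reach only later rows make up. A row lasts 1/12 s, in which the tool goes at most 41.7 mm and 7.16 degrees, less where a joint would pass 70% of its speed; a pose out of reach is approached as far as the arm can. A call with a gripper value outside its range is refused whole. The fingers move at their own pace and stop on an object; the grip force is fixed at half the most. Time passes only in rows, so rows that repeat a pose let the fingers close. It gives the time, the measured TCP pose, the force, the opening and the grip force at its end, in the units of the state.
- arm.read_state(): the state, without advancing time (a new reading comes with each control period).
- capture(name): name is "scene" or "side" or "wrist"; returns (picture, depth): 384x512x3 uint8, blue, green, red; 384x512 float32, mm along the optical axis (not along the pixel's ray), 0 where there is no reading.
- get_calibration(name): a dict with "K" (3x3 intrinsics, pixels), "R" (3x3) and "t" (3): a world point X has camera coordinates R X + t; the wrist camera has in their place "tool_from_camera" (4x4, takes a point from camera to tool coordinates, whose origin is the TCP and whose axes are the flange's). Camera axes: x right, y down, z forward; pixel columns grow to the right and rows downward; lengths in mm; the calibration is good to about 2 mm. A picture is of the moment at which its call begins: read the wrist's pose just before it. get_calibration takes no time and is no camera call.
- workorder.job_done(): hands the job in; it is judged then, once.
The state is a dict: "time": time; "qpos": joint angles; "dq": joint speeds; "tau": joint torques, N m; "tcp_pos": TCP position; "eef_rot": TCP orientation; "contact_force": force on the tool from outside, world axes, zero at the start; "wrist_torque": the same for the moment, N m; "finger_gap": finger opening in mm; "finger_force": force on a finger pad.
Only numpy, scipy, OpenCV 4.12 (cv2) and the standard library are available. Lean on these libraries where they do the work, as an engineer would, in place of code of your own. Each camera call takes 0.05 s, during which the arm holds its last target. There are 200 camera calls.

## Working session

There is one attempt and no reset: what is moved stays moved. The work goes in short steps, Python scripts to look and compute and a tool call to move; the robot and the scene stay as the last step left them, time stands still between calls to the robot, and variables do not carry over. Pictures are saved under pics/ and viewed, at most 14 in all, crops included, and the job is handed in when it is done.

Besides the shell and the picture viewer there is one more tool, called after ">>>" as a command line: name --argument value ..., lists and objects as JSON in quotes. send_rows: Moves the arm, as the interface text tells. Its arguments: {"type":"object","properties":{"deltas":{"type":"array","items":{"type":"object","properties":{"linear":{"type":"array","items":{"type":"number"}},"delta_rot":{"type":"array","items":{"type":"number"}},"hand":{"type":"number"}}}}},"required":["deltas"]}

```bash
mkdir -p pics; python3 - <<'E'
from workcell import arm,capture,get_calibration
import cv2,numpy as np
s=arm.read_state();print(s, arm.hold_point_z)
for n in ("scene","side","wrist"):
    im,d=capture(n);cv2.imwrite(f"pics/{n}0.png",im);np.save(f"{n}0.npy",d)
    c=get_calibration(n);print(n,{k:np.round(v,3).tolist() for k,v in c.items()})
a=cv2.imread("pics/scene0.png");b=cv2.imread("pics/side0.png")
E
```

```text
{'time': 0.0, 'qpos': array([-1.33777565e+00,  1.16461380e-01,  1.44228160e+00, -2.16746402e-05,
        1.58402036e+00, -3.77814779e-02]), 'dq': array([ 0.00018268,  0.00059794, -0.00029082,  0.00150898,  0.00089432,
       -0.00116331]), 'tau': array([ 4.37662471e-03, -7.31994796e+01, -6.32484841e+01,  2.92886616e-04,
        6.36707482e-03, -3.77430115e-05]), 'tcp_pos': array([ 180.51551657, -650.20186362,  230.56863311]), 'eef_rot': array([ 9.90847119e-01,  1.34987567e-01, -6.78347417e-05, -5.81496363e-04]), 'contact_force': array([ 1.01803678, -0.25652747,  0.3960453 ]), 'wrist_torque': array([ 0.00643148, -0.01775525, -0.0228041 ]), 'finger_force': 0.0, 'finger_gap': 85.1699549415751} 18.700000000000003
scene {'K': [[411.127, 0.0, 252.722], [0.0, 411.127, 191.929], [0.0, 0.0, 1.0]], 'R': [[0.255, 0.967, -0.01], [0.821, -0.222, -0.525], [-0.51, 0.126, -0.851]], 't': [-193.919, -358.52, 1292.764]}
side {'K': [[421.992, 0.0, 256.506], [0.0, 421.992, 191.154], [0.0, 0.0, 1.0]], 'R': [[-0.798, -0.603, 0.003], [-0.313, 0.409, -0.857], [0.516, -0.685, -0.515]], 't': [415.682, 160.718, 1071.656]}
wrist {'K': [[330.719, 0.0, 250.578], [0.0, 330.719, 190.173], [0.0, 0.0, 1.0]], 'tool_from_camera': [[0.0, -0.954, -0.3, 75.55], [1.0, 0.0, -0.0, 0.097], [0.0, -0.3, 0.954, -143.018], [0.0, 0.0, 0.0, 1.0]]}
```

View pics/scene0.png

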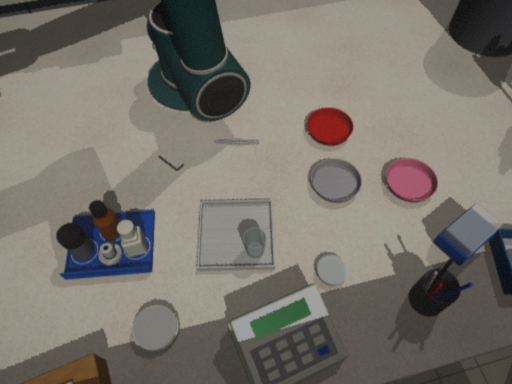

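View pics/side0.png

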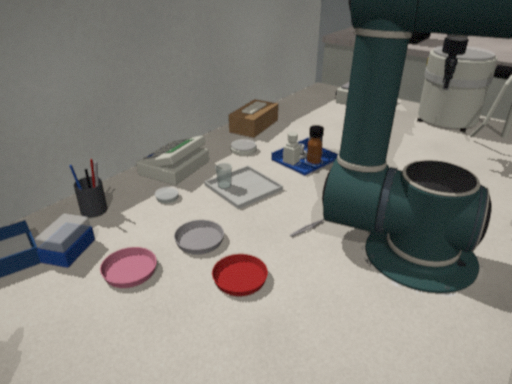

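The scene view shows the blue rack at about (110,243) with the jar (73,238), amber bottle (104,220), square bottle (131,237) and chuck (109,253). The side tray is at (236,234) with the beaker at (255,240). The round dishes are grey (335,180), red (330,126) and pink (411,180). Flat discs lie at (155,327) and (331,269). The grey dish matches "round steel cleaning dish"; the red and pink ones are excluded by colour, and the flat discs aren't dishes.

```bash
cat > h.py <<'E'
import numpy as np,cv2
from scipy.spatial.transform import Rotation as Ro
from workcell import arm,capture,get_calibration
def cloud(n,d,st=None):
    c=get_calibration(n);K=np.array(c["K"]);v,u=np.mgrid[:384,:512]
    P=np.stack([(u-K[0,2])/K[0,0]*d,(v-K[1,2])/K[1,1]*d,d],-1)
    if n=="wrist":
        T=np.array(c["tool_from_camera"]);P=P@T[:3,:3].T+T[:3,3]
        return P@Ro.from_quat(st["eef_rot"]).as_matrix().T+st["tcp_pos"]
    return (P-np.array(c["t"]))@np.array(c["R"])
E
python3 - <<'E'
from h import *
im=cv2.imread("pics/scene0.png");d=np.load("scene0.npy");P=cloud("scene",d)
for nm,(u,v) in dict(jarlid=(68,232),ambercap=(99,207),sqcap=(126,227),chuckhub=(110,246),beaker=(254,232),tray=(225,245),trayTL=(201,201),trayTR=(270,200),trayBL=(199,267),trayBR=(272,267),dish=(335,180),dL=(311,180),dR=(360,180),dT=(335,160),dB=(335,200),rTL=(75,222),rTR=(153,212),rBR=(153,268),rBL=(66,276),rackfloor=(145,255),disc=(155,325),table=(180,300)).items():
    print(nm,np.round(P[v,u]))
hsv=cv2.cvtColor(im,cv2.COLOR_BGR2HSV)
def fit(mask,nm):
    pts=P[mask&(d>0)];print(nm,len(pts),np.round(np.median(pts,0)),np.round(np.percentile(pts,[2,98],0)).tolist())
    (c,s,a)=cv2.minAreaRect(pts[:,:2].astype(np.float32));print("  rect",np.round(c),np.round(s),a)
v,u=np.mgrid[:384,:512]
box=lambda a,b,c,e:(u>=a)&(u<=b)&(v>=c)&(v<=e)
X=P
fit(box(55,165,195,285)&(hsv[...,0]>100)&(hsv[...,0]<130)&(hsv[...,1]>150)&(X[...,2]<45),"rack")
fit(box(190,280,190,280)&(X[...,2]>11)&(X[...,2]<25)&~box(238,268,215,262),"trayrim")
fit(box(300,370,150,210)&(X[...,2]>15)&(X[...,2]<40),"dishrim")
for nm,b,z in (("lid",(50,100,215,275),88),("amb",(85,122,195,245),112),("sq",(112,152,215,262),100),("chuck",(98,124,238,268),36),("beaker",(240,270,215,262),60)):
    m=box(*b)&(X[...,2]>z)&(X[...,2]<z+14);fit(m,nm)
crop=cv2.resize(im[190:290,50:280],None,fx=3.4,fy=3.4,interpolation=cv2.INTER_CUBIC);cv2.imwrite("pics/c1.png",crop)
E
```

```text
jarlid [ 513. -352.  102.]
ambercap [ 482. -276.  124.]
sqcap [ 540. -226.  112.]
chuckhub [ 541. -280.   46.]
beaker [595.  47.  52.]
tray [587. -23.   2.]
trayTL [460. -56.  16.]
trayTR [502. 113.  16.]
trayBL [631. -94.  16.]
trayBR [672.  69.   8.]
dish [480. 298.   1.]
dL [474. 232.  19.]
dR [507. 354.  19.]
dT [427. 316.  15.]
dB [546. 270.  18.]
rTL [ 430. -370.    5.]
rTR [ 457. -178.   12.]
rBR [ 599. -199.   -1.]
rBL [ 574. -391.   15.]
rackfloor [ 564. -212.    4.]
disc [ 738. -208.   24.]
table [ 691. -150.    1.]
rack 1772 [ 559. -273.    6.] [[443.0, -388.0, 2.0], [604.0, -186.0, 32.0]]
  rect [ 513. -287.] [199. 161.] 80.3003921508789
trayrim 559 [578.   5.  15.] [[463.0, -95.0, 11.0], [670.0, 112.0, 18.0]]
  rect [565.   9.] [180. 184.] 76.26589965820312
dishrim 274 [472. 307.  20.] [[422.0, 231.0, 15.0], [550.0, 358.0, 24.0]]
  rect [486. 295.] [130. 130.] 44.54175567626953
lid 427 [ 516. -349.  100.] [[489.0, -376.0, 89.0], [540.0, -289.0, 102.0]]
  rect [ 501. -336.] [55. 95.] 38.57046890258789
amb 228 [ 487. -276.  123.] [[463.0, -296.0, 112.0], [549.0, -233.0, 126.0]]
  rect [ 504. -260.] [105.  32.] 41.21991729736328
sq 190 [ 542. -227.  112.] [[522.0, -244.0, 102.0], [555.0, -212.0, 114.0]]
  rect [ 538. -229.] [35. 35.] 8.245187759399414
chuck 122 [ 543. -290.   45.] [[528.0, -302.0, 37.0], [555.0, -278.0, 47.0]]
  rect [ 542. -290.] [27. 26.] 54.678279876708984
beaker 168 [612.  41.  70.] [[592.0, 17.0, 61.0], [643.0, 67.0, 74.0]]
  rect [618.  42.] [52. 52.] 72.47476959228516
```

View pics/c1.png

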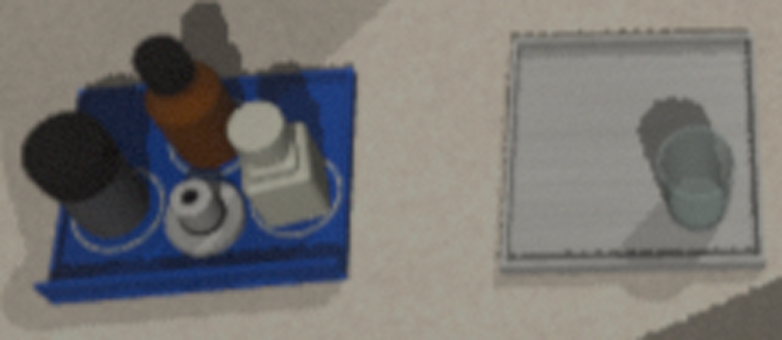

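The crop shows the jar on the rack at (100,200), the amber bottle at (190,120), the square bottle at (285,160) and the hub-up chuck at (203,215). The beaker in the tray is at (695,175). Measured sizes and tops agree with the text: rack 199×161, tray 180×184, dish 130, and tops at 102, 125, 113 and 46. Next I move above the rack for a closer look.

>>> send_rows --deltas '[{"linear": [0,0,-16],"delta_rot": [0,0,-1.08],"hand": 85},{"linear": [0,0,-32],"delta_rot": [0,0,-2.16],"hand": 85},{"linear": [0,0,-48],"delta_rot": [0,0,-3.24],"hand": 85},{"linear": [0,0,-64],"delta_rot": [0,0,-4.32],"hand": 85},{"linear": [0,0,-80],"delta_rot": [0,0,-5.4],"hand": 85}]'

```text
time: 0.57
tcp_pos: [180.5, -650.3, 311.8]
eef_rot: [0.913, 0.409, 0.0, -0.0]
contact_force: [-0.4, -0.2, 0.9]
finger_gap: 85.0
finger_force: 0.0
```

>>> send_rows --deltas '[{"linear": [0,0,0],"delta_rot": [0,0,-1.08],"hand": 85},{"linear": [0,0,0],"delta_rot": [0,0,-2.16],"hand": 85},{"linear": [0,0,0],"delta_rot": [0,0,-3.24],"hand": 85},{"linear": [0,0,0],"delta_rot": [0,0,-4.32],"hand": 85},{"linear": [0,0,0],"delta_rot": [0,0,-5.4],"hand": 85}]'

```text
time: 0.98
tcp_pos: [180.5, -650.4, 311.0]
eef_rot: [0.762, 0.647, 0.0, -0.0]
contact_force: [-0.1, 0.3, 0.4]
finger_gap: 85.0
finger_force: 0.0
```

>>> send_rows --deltas '[{"linear": [28,18,0],"delta_rot": [0,0,0],"hand": 85},{"linear": [56,36,0],"delta_rot": [0,0,0],"hand": 85},{"linear": [84,54,0],"delta_rot": [0,0,0],"hand": 85},{"linear": [112,72,0],"delta_rot": [0,0,0],"hand": 85},{"linear": [140,90,0],"delta_rot": [0,0,0],"hand": 85}]'

```text
time: 1.4
tcp_pos: [293.5, -526.2, 311.0]
eef_rot: [0.764, 0.645, 0.0, -0.0]
contact_force: [0.0, -0.3, 0.5]
finger_gap: 84.5
finger_force: 0.0
```

>>> send_rows --deltas '[{"linear": [31,18,0],"delta_rot": [0,0,0],"hand": 85},{"linear": [62,36,0],"delta_rot": [0,0,0],"hand": 85},{"linear": [93,54,0],"delta_rot": [0,0,0],"hand": 85},{"linear": [124,72,0],"delta_rot": [0,0,0],"hand": 85},{"linear": [155,90,0],"delta_rot": [0,0,0],"hand": 85}]'

```text
time: 1.82
tcp_pos: [408.4, -388.3, 311.2]
eef_rot: [0.764, 0.645, 0.0, -0.0]
contact_force: [1.2, -0.8, -0.3]
finger_gap: 84.4
finger_force: 0.0
```

>>> send_rows --deltas '[{"linear": [31,18,0],"delta_rot": [0,0,0],"hand": 60},{"linear": [62,36,0],"delta_rot": [0,0,0],"hand": 60},{"linear": [93,54,0],"delta_rot": [0,0,0],"hand": 60},{"linear": [124,72,0],"delta_rot": [0,0,0],"hand": 60},{"linear": [150,87,0],"delta_rot": [0,0,0],"hand": 60}]'

```text
time: 2.23
tcp_pos: [519.7, -254.6, 311.2]
eef_rot: [0.764, 0.645, 0.0, -0.0]
contact_force: [-0.5, -1.2, -0.3]
finger_gap: 59.7
finger_force: 0.0
```

```bash
cat > w.py <<'E'
from h import *
import sys
def look(name):
    st=arm.read_state();im,d=capture("wrist");cv2.imwrite(f"pics/{name}.png",im);np.savez(name,d=d,p=st["tcp_pos"],q=st["eef_rot"]);return im,d,cloud("wrist",d,st),st
E
python3 - <<'E'
from w import *
im,d,P,st=look("w1");print(st["tcp_pos"],st["time"],st["qpos"])
rc=np.array([513,-287]);a=np.deg2rad(-9.7);Rk=np.array([[np.cos(a),-np.sin(a)],[np.sin(a),np.cos(a)]])
def f(nm,c,r,z0,z1):
    m=(d>0)&(np.hypot(P[...,0]-c[0],P[...,1]-c[1])<r)&(P[...,2]>z0)&(P[...,2]<z1);p=P[m]
    zt=np.median(p[:,2]);q=p[abs(p[:,2]-zt)<3]
    (cc,rr)=cv2.minEnclosingCircle(q[:,:2].astype(np.float32));e=cv2.minAreaRect(q[:,:2].astype(np.float32))
    print(nm,len(q),"z",zt.round(1),"circ",np.round(cc,1),round(rr*2,1),"rect",np.round(e[0],1),np.round(e[1],1),"rack",np.round(Rk.T@(np.array(e[0])-rc),1))
f("jar",(517,-350),40,95,108);f("amb",(482,-279),35,118,132);f("sq",(538,-229),35,106,120);f("chuck",(541,-291),25,40,52);f("chuckplat",(541,-291),35,10,22)
hsv=cv2.cvtColor(im,cv2.COLOR_BGR2HSV)
m=(hsv[...,0]>100)&(hsv[...,0]<130)&(hsv[...,1]>150)&(P[...,2]<40)&(d>0)&(np.hypot(P[...,0]-513,P[...,1]+287)<140)
p=P[m];e=cv2.minAreaRect(p[:,:2].astype(np.float32));print("rack",e,np.median(p[:,2]),np.percentile(p[:,2],[2,98]))
E
```

```text
[ 519.68168088 -254.61164514  311.18109904] 2.2333 [-4.99756396e-01 -1.03323068e-01  1.53399520e+00  2.26922825e-04
  1.71105427e+00 -3.31346366e-01]
jar 1490 z 102.4 circ [ 512.6 -353.1] 54.4 rect [ 512.8 -352.9] [53.  52.9] rack [ 10.9 -65. ]
amb 767 z 126.4 circ [ 476.1 -282.8] 33.7 rect [ 476.  -282.5] [32.7 32.9] rack [-37.2  -1.8]
sq 940 z 114.5 circ [ 536.6 -229.1] 35.7 rect [ 536.3 -229. ] [35. 34.] rack [13.2 61.1]
chuck 355 z 46.5 circ [ 540.2 -291.1] 27.4 rect [ 540.1 -290.7] [26.5 25.7] rack [27.3  0.9]
chuckplat 709 z 16.6 circ [ 540.1 -291. ] 53.5 rect [ 540.6 -291.1] [51.9 52. ] rack [27.9  0.6]
rack ((510.71307373046875, -287.3534851074219), (198.30026245117188, 159.39398193359375), 80.21409606933594) 7.066297648925229 [ 4.98251657 33.19513957]
```

View pics/w1.png

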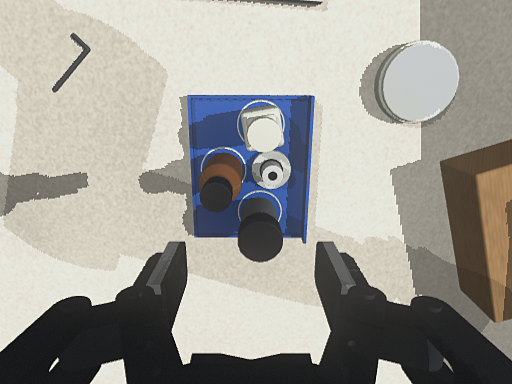

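The wrist view shows the square bottle cap at (265,130), amber cap at (217,193), jar lid at (260,237) and chuck hub at (271,172). All tops agree with the text (102, 126, 114 and 46), and both cameras agree within 3 mm. I take the square bottle first.

>>> send_rows --deltas '[{"linear": [9,4,10],"delta_rot": [0,0,0],"hand": 60},{"linear": [18,8,40],"delta_rot": [0,0,0],"hand": 60},{"linear": [28,12.2,75],"delta_rot": [0,0,0],"hand": 60},{"linear": [28,12.2,110],"delta_rot": [0,0,0],"hand": 60},{"linear": [28,12.2,145],"delta_rot": [0,0,0],"hand": 60}]'

```text
time: 2.7
tcp_pos: [534.8, -230.9, 164.0]
eef_rot: [0.764, 0.645, -0.0, -0.0]
contact_force: [-0.4, -0.9, -0.9]
finger_gap: 60.0
finger_force: 0.0
```

```bash
python3 - <<'E'
from w import *
im,d,P,st=look("w2");print(st["tcp_pos"])
m=(d>0)&(np.hypot(P[...,0]-536.4,P[...,1]+229)<35)&(P[...,2]>106)&(P[...,2]<120);q=P[m]
print(len(q),np.median(q[:,2]),cv2.minEnclosingCircle(q[:,:2].astype(np.float32)))
E
```

```text
[ 534.84439591 -230.85164554  163.95872343]
2498 114.38899395171167 ((536.8807373046875, -228.73867797851562), 18.09732437133789)
```

View pics/w2.png

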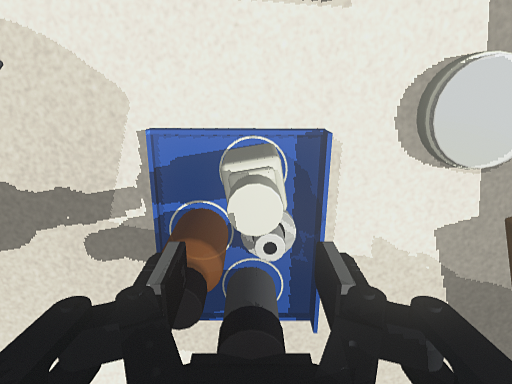

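The wrist view from 164 mm shows the square cap centred at (256,208) between the fingers, and it measures 2 mm off the tool in x and y. I correct that, descend and grip.

>>> send_rows --deltas '[{"linear": [2.4,1.7,16],"delta_rot": [0,0,0],"hand": 60},{"linear": [2.4,1.7,36],"delta_rot": [0,0,0],"hand": 60},{"linear": [2.4,1.7,56],"delta_rot": [0,0,0],"hand": 60},{"linear": [2.4,1.7,72],"delta_rot": [0,0,0],"hand": 60},{"linear": [2.4,1.7,80],"delta_rot": [0,0,0],"hand": 60}]'

```text
time: 3.17
tcp_pos: [536.5, -229.1, 84.6]
eef_rot: [0.764, 0.645, -0.001, -0.001]
contact_force: [-0.2, -0.0, -1.3]
finger_gap: 60.3
finger_force: 0.0
```

>>> send_rows --deltas '[{"linear": [0,0,0],"delta_rot": [0,0,0],"hand": 60},{"linear": [0,0,0],"delta_rot": [0,0,0],"hand": 50},{"linear": [0,0,0],"delta_rot": [0,0,0],"hand": 42},{"linear": [0,0,0],"delta_rot": [0,0,0],"hand": 36},{"linear": [0,0,0],"delta_rot": [0,0,0],"hand": 20}]'

```text
time: 3.58
tcp_pos: [537.9, -229.4, 88.0]
eef_rot: [0.764, 0.645, 0.0, 0.001]
contact_force: [-1.7, -1.5, 6.3]
finger_gap: 34.3
finger_force: 60.3
```

>>> send_rows --deltas '[{"linear": [0,0,0],"delta_rot": [0,0,0],"hand": 20},{"linear": [0,0,0],"delta_rot": [0,0,0],"hand": 20}]'

```text
time: 3.75
tcp_pos: [537.9, -229.4, 88.0]
eef_rot: [0.764, 0.645, 0.0, 0.001]
contact_force: [-1.5, 0.2, 6.7]
finger_gap: 34.6
finger_force: 60.3
```

>>> send_rows --deltas '[{"linear": [0,0,-4],"delta_rot": [0,0,0],"hand": 20},{"linear": [0,0,-12],"delta_rot": [0,0,0],"hand": 20},{"linear": [0,0,-22],"delta_rot": [0,0,0],"hand": 20},{"linear": [0,0,-34],"delta_rot": [0,0,0],"hand": 20},{"linear": [0,0,-46],"delta_rot": [0,0,0],"hand": 20}]'

```text
time: 4.17
tcp_pos: [537.5, -229.1, 134.0]
eef_rot: [0.764, 0.645, 0.0, 0.0]
contact_force: [0.5, 0.4, -1.8]
finger_gap: 34.3
finger_force: 59.9
```

```bash
python3 - <<'E'
from w import *
im,d,P,st=look("w3");print(st["tcp_pos"],st["finger_gap"],st["contact_force"],st["time"])
E
```

```text
[ 537.51903192 -229.05340018  133.95313986] 34.348923354457895 [ 0.45461654  0.35321625 -1.78006101] 4.1667
```

View pics/w3.png

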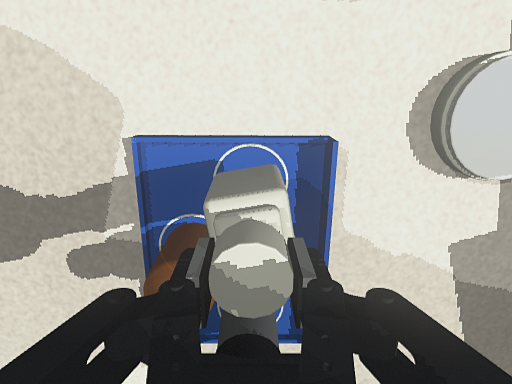

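The wrist view shows the square bottle held upright, with its cap at (254,270) between the pads, lifted clear of its circle. The weight reading of 1.8 N matches. I carry it to the (-42,42) tray quarter.

>>> send_rows --deltas '[{"linear": [8,-1.5,0],"delta_rot": [0,0,0],"hand": 20},{"linear": [26,-5,0],"delta_rot": [0,0,0],"hand": 20},{"linear": [50,-9,0],"delta_rot": [0,0,0],"hand": 20},{"linear": [76,-14,0],"delta_rot": [0,0,0],"hand": 20},{"linear": [102,-18.5,0],"delta_rot": [0,0,0],"hand": 20}]'

```text
time: 4.63
tcp_pos: [535.8, -123.9, 131.8]
eef_rot: [0.764, 0.645, -0.0, -0.0]
contact_force: [0.3, 0.2, -1.2]
finger_gap: 34.3
finger_force: 59.9
```

>>> send_rows --deltas '[{"linear": [26,-5,0],"delta_rot": [0,0,0],"hand": 20},{"linear": [52,-9.5,0],"delta_rot": [0,0,0],"hand": 20},{"linear": [78,-14,0],"delta_rot": [0,0,0],"hand": 20},{"linear": [104,-19,0],"delta_rot": [0,0,0],"hand": 20},{"linear": [128,-23.2,0],"delta_rot": [0,0,0],"hand": 20}]'

```text
time: 5.05
tcp_pos: [534.4, 6.6, 131.9]
eef_rot: [0.764, 0.645, -0.0, -0.0]
contact_force: [0.3, -1.1, -1.5]
finger_gap: 34.1
finger_force: 59.9
```

>>> send_rows --deltas '[{"linear": [20,-3.5,0],"delta_rot": [0,0,0],"hand": 20},{"linear": [36,-6.5,0],"delta_rot": [0,0,0],"hand": 20},{"linear": [48,-9,0],"delta_rot": [0,0,0],"hand": 20},{"linear": [54.5,-10,0],"delta_rot": [0,0,0],"hand": 20},{"linear": [54.5,-10,0],"delta_rot": [0,0,0],"hand": 20}]'

```text
time: 5.47
tcp_pos: [534.1, 61.1, 132.1]
eef_rot: [0.764, 0.645, -0.0, -0.0]
contact_force: [-0.4, 0.3, -0.8]
finger_gap: 34.7
finger_force: 59.9
```

```bash
python3 - <<'E'
from w import *
im,d,P,st=look("w4");print(st["tcp_pos"],st["finger_gap"],st["contact_force"],st["time"])
m=(d>0)&(P[...,2]>11)&(P[...,2]<22)&(np.hypot(P[...,0]-565,P[...,1]-9)<140)&(np.hypot(P[...,0]-618,P[...,1]-42)>35)&(np.hypot(P[...,0]-534,P[...,1]-60)>48)
p=P[m][:,:2].astype(np.float32);print("tray",len(p),cv2.minAreaRect(p))
m=(d>0)&(P[...,2]>55)&(P[...,2]<76)&(np.hypot(P[...,0]-618,P[...,1]-42)<35)
p=P[m];print("beaker",len(p),cv2.minEnclosingCircle(p[:,:2].astype(np.float32)),p[:,2].max())
m=(d>0)&(np.hypot(P[...,0]-575,P[...,1]-0)<25);print("floor",np.median(P[m][:,2]))
E
```

```text
[534.10899308  61.10788489 132.06977493] 34.7208733721551 [-0.44939642  0.26727249 -0.78773493] 5.4667
tray 2889 ((564.7953491210938, 8.590919494628906), (181.2196044921875, 180.9779052734375), 76.32191467285156)
beaker 3070 ((616.2666625976562, 42.603515625), 27.119308471679688) 75.90955894903408
floor 4.493605286373956
```

View pics/w4.png

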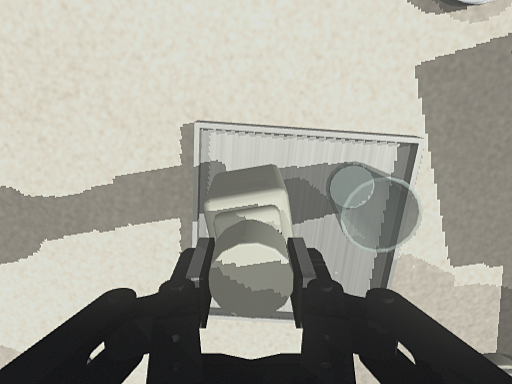

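The wrist view shows the bottle over the tray's near-left quarter, cap at (254,270). The beaker rim is at (380,213), well clear of the fingers. I lower it.

>>> send_rows --deltas '[{"linear": [0,0,8],"delta_rot": [0,0,0],"hand": 20},{"linear": [0,0,20],"delta_rot": [0,0,0],"hand": 20},{"linear": [0,0,32],"delta_rot": [0,0,0],"hand": 20},{"linear": [0,0,39],"delta_rot": [0,0,0],"hand": 20},{"linear": [0,0,42],"delta_rot": [0,0,0],"hand": 20}]'

```text
time: 5.93
tcp_pos: [533.5, 59.7, 88.0]
eef_rot: [0.764, 0.645, -0.001, -0.001]
contact_force: [-0.3, -0.6, -1.8]
finger_gap: 34.3
finger_force: 59.9
```

>>> send_rows --deltas '[{"linear": [0,0,1],"delta_rot": [0,0,0],"hand": 20},{"linear": [0,0,2],"delta_rot": [0,0,0],"hand": 20},{"linear": [0,0,2],"delta_rot": [0,0,0],"hand": 20}]'

```text
time: 6.18
tcp_pos: [534.5, 60.1, 88.5]
eef_rot: [0.764, 0.645, 0.0, 0.0]
contact_force: [-0.4, 0.5, -1.4]
finger_gap: 34.3
finger_force: 59.9
```

>>> send_rows --deltas '[{"linear": [0,0,1],"delta_rot": [0,0,0],"hand": 20},{"linear": [0,0,2],"delta_rot": [0,0,0],"hand": 20},{"linear": [0,0,2],"delta_rot": [0,0,0],"hand": 20},{"linear": [0,0,2],"delta_rot": [0,0,0],"hand": 20}]'

```text
time: 6.52
tcp_pos: [534.4, 60.1, 86.4]
eef_rot: [0.764, 0.645, 0.0, 0.0]
contact_force: [0.1, -0.0, -1.2]
finger_gap: 34.3
finger_force: 59.9
```

>>> send_rows --deltas '[{"linear": [0,0,1],"delta_rot": [0,0,0],"hand": 20},{"linear": [0,0,1],"delta_rot": [0,0,0],"hand": 20},{"linear": [0,0,1],"delta_rot": [0,0,0],"hand": 20}]'

```text
time: 6.77
tcp_pos: [534.5, 60.2, 86.0]
eef_rot: [0.764, 0.645, 0.0, 0.0]
contact_force: [-2.3, 0.1, 5.3]
finger_gap: 34.4
finger_force: 60.4
```

>>> send_rows --deltas '[{"linear": [0,0,0],"delta_rot": [0,0,0],"hand": 40},{"linear": [0,0,0],"delta_rot": [0,0,0],"hand": 50},{"linear": [0,0,0],"delta_rot": [0,0,0],"hand": 60},{"linear": [0,0,0],"delta_rot": [0,0,0],"hand": 60},{"linear": [0,0,-10],"delta_rot": [0,0,0],"hand": 60}]'

```text
time: 7.18
tcp_pos: [533.5, 60.0, 93.8]
eef_rot: [0.764, 0.645, -0.001, -0.001]
contact_force: [0.5, -0.7, -0.5]
finger_gap: 60.2
finger_force: 0.0
```

>>> send_rows --deltas '[{"linear": [0,0,-20],"delta_rot": [0,0,0],"hand": 60},{"linear": [0,0,-50],"delta_rot": [0,0,0],"hand": 60},{"linear": [0,0,-80],"delta_rot": [0,0,0],"hand": 60},{"linear": [-20,0,-80],"delta_rot": [0,0,0],"hand": 60},{"linear": [-55,0,-80],"delta_rot": [0,0,0],"hand": 60}]'

```text
time: 7.6
tcp_pos: [526.0, 7.1, 178.3]
eef_rot: [0.763, 0.646, 0.002, 0.001]
contact_force: [1.0, -0.8, -1.4]
finger_gap: 60.3
finger_force: 0.0
```

>>> send_rows --deltas '[{"linear": [-35,0,0],"delta_rot": [0,0,0],"hand": 60},{"linear": [-70,0,0],"delta_rot": [0,0,0],"hand": 60},{"linear": [-105,0,0],"delta_rot": [0,0,0],"hand": 60},{"linear": [-140,0,0],"delta_rot": [0,0,0],"hand": 60},{"linear": [-175,0,0],"delta_rot": [0,0,0],"hand": 60}]'

```text
time: 8.02
tcp_pos: [495.1, -168.2, 176.3]
eef_rot: [0.764, 0.645, 0.0, 0.0]
contact_force: [0.6, 0.5, -0.1]
finger_gap: 59.9
finger_force: 0.0
```

>>> send_rows --deltas '[{"linear": [-35,0,0],"delta_rot": [0,0,0],"hand": 60},{"linear": [-70,0,0],"delta_rot": [0,0,0],"hand": 60},{"linear": [-100,0,0],"delta_rot": [0,0,0],"hand": 60},{"linear": [-118,0,0],"delta_rot": [0,0,0],"hand": 60},{"linear": [-118,0,0],"delta_rot": [0,0,0],"hand": 60}]'

```text
time: 8.43
tcp_pos: [475.0, -285.9, 175.9]
eef_rot: [0.765, 0.644, -0.0, 0.0]
contact_force: [0.6, 0.3, -0.9]
finger_gap: 59.9
finger_force: 0.0
```

```bash
cat >> w.py <<'E'
def rel(st,t):
    R=Ro.from_quat(st["eef_rot"]).as_matrix();print("tool shift",np.round(R.T@(np.array(t)-st["tcp_pos"]),1))
def top(P,d,c,z,h=7,r=35):
    m=(d>0)&(np.hypot(P[...,0]-c[0],P[...,1]-c[1])<r)&(abs(P[...,2]-z)<h);q=P[m]
    zt=np.median(q[:,2]);q=q[abs(q[:,2]-zt)<2.5];(cc,rr)=cv2.minEnclosingCircle(q[:,:2].astype(np.float32));print("top",zt,np.round(cc,1),2*rr);return cc
E
python3 - <<'E'
from w import *
im,d,P,st=look("w5");print(st["tcp_pos"],st["time"])
c=top(P,d,(476,-282.6),126);rel(st,[*c,96])
top(P,d,(512.7,-353),102)
E
```

```text
[ 474.95061853 -285.90682863  175.88998381] 8.4333
top 126.35569730927128 [ 475.9 -282.4] 33.850975036621094
tool shift [ 3.7  0.3 79.9]
top 102.28484202088679 [ 512.5 -353.5] 54.85321044921875
```

>>> send_rows --deltas '[{"linear": [3.7,0.3,16],"delta_rot": [0,0,0],"hand": 60},{"linear": [3.7,0.3,36],"delta_rot": [0,0,0],"hand": 60},{"linear": [3.7,0.3,56],"delta_rot": [0,0,0],"hand": 60},{"linear": [3.7,0.3,72],"delta_rot": [0,0,0],"hand": 60},{"linear": [3.7,0.3,80],"delta_rot": [0,0,0],"hand": 60}]'

```text
time: 8.9
tcp_pos: [476.4, -278.0, 93.7]
eef_rot: [0.764, 0.645, -0.0, -0.001]
contact_force: [0.2, 0.0, -0.1]
finger_gap: 59.9
finger_force: 0.0
```

>>> send_rows --deltas '[{"linear": [0,0,0],"delta_rot": [0,0,0],"hand": 60},{"linear": [0,0,0],"delta_rot": [0,0,0],"hand": 50},{"linear": [0,0,0],"delta_rot": [0,0,0],"hand": 42},{"linear": [0,0,0],"delta_rot": [0,0,0],"hand": 36},{"linear": [0,0,0],"delta_rot": [0,0,0],"hand": 20}]'

```text
time: 9.32
tcp_pos: [477.3, -279.6, 96.8]
eef_rot: [0.764, 0.645, 0.0, 0.001]
contact_force: [0.3, 0.8, 5.9]
finger_gap: 32.4
finger_force: 59.2
```

>>> send_rows --deltas '[{"linear": [0,0,0],"delta_rot": [0,0,0],"hand": 20},{"linear": [0,0,0],"delta_rot": [0,0,0],"hand": 20},{"linear": [0,0,0],"delta_rot": [0,0,0],"hand": 20}]'

```text
time: 9.57
tcp_pos: [477.3, -279.6, 96.8]
eef_rot: [0.764, 0.645, 0.0, 0.001]
contact_force: [0.2, 0.4, 6.0]
finger_gap: 32.8
finger_force: 59.3
```

>>> send_rows --deltas '[{"linear": [0,0,-4],"delta_rot": [0,0,0],"hand": 20},{"linear": [0,0,-12],"delta_rot": [0,0,0],"hand": 20},{"linear": [0,0,-22],"delta_rot": [0,0,0],"hand": 20},{"linear": [0,0,-34],"delta_rot": [0,0,0],"hand": 20},{"linear": [0,0,-46],"delta_rot": [0,0,0],"hand": 20}]'

```text
time: 9.98
tcp_pos: [476.7, -279.4, 142.8]
eef_rot: [0.764, 0.645, 0.0, 0.0]
contact_force: [0.5, 1.1, -1.8]
finger_gap: 32.4
finger_force: 59.8
```

```bash
python3 - <<'E'
from w import *
st=arm.read_state();print(st["tcp_pos"],st["finger_gap"],st["contact_force"],st["time"])
rel(st,[595.7,-42.1,140])
E
```

```text
[ 476.71300235 -279.36859933  142.82389322] 32.37822400467705 [ 0.51022642  1.12251712 -1.80184487] 9.9833
tool shift [253.9  77.4   2.8]
```

>>> send_rows --deltas '[{"linear": [7,2,0],"delta_rot": [0,0,0],"hand": 20},{"linear": [24,7,0],"delta_rot": [0,0,0],"hand": 20},{"linear": [46,14,0],"delta_rot": [0,0,0],"hand": 20},{"linear": [70,21.5,0],"delta_rot": [0,0,0],"hand": 20},{"linear": [94,29,0],"delta_rot": [0,0,0],"hand": 20}]'

```text
time: 10.4
tcp_pos: [521.5, -190.2, 141.4]
eef_rot: [0.764, 0.645, 0.0, 0.0]
contact_force: [0.1, -0.8, -2.8]
finger_gap: 32.4
finger_force: 59.9
```

>>> send_rows --deltas '[{"linear": [24,7,0],"delta_rot": [0,0,0],"hand": 20},{"linear": [48,14.5,0],"delta_rot": [0,0,0],"hand": 20},{"linear": [72,22,0],"delta_rot": [0,0,0],"hand": 20},{"linear": [94,29,0],"delta_rot": [0,0,0],"hand": 20},{"linear": [114,35,0],"delta_rot": [0,0,0],"hand": 20}]'

```text
time: 10.82
tcp_pos: [575.3, -83.2, 141.3]
eef_rot: [0.764, 0.645, 0.0, -0.0]
contact_force: [0.1, -0.4, -3.5]
finger_gap: 32.7
finger_force: 59.9
```

>>> send_rows --deltas '[{"linear": [18,5.5,0],"delta_rot": [0,0,0],"hand": 20},{"linear": [32,9.5,0],"delta_rot": [0,0,0],"hand": 20},{"linear": [42,12,0],"delta_rot": [0,0,0],"hand": 20},{"linear": [46,13.4,0],"delta_rot": [0,0,0],"hand": 20},{"linear": [46,13.4,0],"delta_rot": [0,0,0],"hand": 20}]'

```text
time: 11.23
tcp_pos: [595.9, -41.5, 141.2]
eef_rot: [0.764, 0.645, -0.0, -0.0]
contact_force: [-0.0, -0.3, -2.5]
finger_gap: 32.5
finger_force: 59.8
```

>>> send_rows --deltas '[{"linear": [0,0,8],"delta_rot": [0,0,0],"hand": 20},{"linear": [0,0,20],"delta_rot": [0,0,0],"hand": 20},{"linear": [0,0,32],"delta_rot": [0,0,0],"hand": 20},{"linear": [0,0,39],"delta_rot": [0,0,0],"hand": 20},{"linear": [0,0,42],"delta_rot": [0,0,0],"hand": 20}]'

```text
time: 11.65
tcp_pos: [594.8, -42.3, 96.9]
eef_rot: [0.764, 0.645, -0.001, -0.001]
contact_force: [-0.0, 0.1, -3.1]
finger_gap: 32.4
finger_force: 59.8
```

>>> send_rows --deltas '[{"linear": [0,0,1],"delta_rot": [0,0,0],"hand": 20},{"linear": [0,0,2],"delta_rot": [0,0,0],"hand": 20},{"linear": [0,0,2],"delta_rot": [0,0,0],"hand": 20},{"linear": [0,0,2],"delta_rot": [0,0,0],"hand": 20}]'

```text
time: 11.98
tcp_pos: [596.0, -42.0, 97.8]
eef_rot: [0.764, 0.645, 0.0, 0.0]
contact_force: [-0.0, 0.1, -2.3]
finger_gap: 32.2
finger_force: 59.8
```

>>> send_rows --deltas '[{"linear": [0,0,1],"delta_rot": [0,0,0],"hand": 20},{"linear": [0,0,2],"delta_rot": [0,0,0],"hand": 20},{"linear": [0,0,2.5],"delta_rot": [0,0,0],"hand": 20},{"linear": [0,0,2.5],"delta_rot": [0,0,0],"hand": 20},{"linear": [0,0,2.5],"delta_rot": [0,0,0],"hand": 20}]'

```text
time: 12.4
tcp_pos: [595.8, -42.0, 94.9]
eef_rot: [0.764, 0.645, 0.0, 0.0]
contact_force: [0.2, -0.2, -2.4]
finger_gap: 32.8
finger_force: 60.0
```

>>> send_rows --deltas '[{"linear": [0,0,0.5],"delta_rot": [0,0,0],"hand": 20},{"linear": [0,0,0.5],"delta_rot": [0,0,0],"hand": 20},{"linear": [0,0,0.5],"delta_rot": [0,0,0],"hand": 20}]'

```text
time: 12.65
tcp_pos: [595.9, -42.0, 94.8]
eef_rot: [0.764, 0.645, 0.0, 0.0]
contact_force: [-1.4, 0.3, 4.3]
finger_gap: 32.2
finger_force: 60.6
```

>>> send_rows --deltas '[{"linear": [0,0,0],"delta_rot": [0,0,0],"hand": 40},{"linear": [0,0,0],"delta_rot": [0,0,0],"hand": 50},{"linear": [0,0,0],"delta_rot": [0,0,0],"hand": 60},{"linear": [0,0,0],"delta_rot": [0,0,0],"hand": 60},{"linear": [0,0,-10],"delta_rot": [0,0,0],"hand": 60}]'

```text
time: 13.07
tcp_pos: [594.9, -41.9, 102.6]
eef_rot: [0.764, 0.645, -0.001, -0.001]
contact_force: [-0.1, -0.0, -0.3]
finger_gap: 60.0
finger_force: 0.0
```

>>> send_rows --deltas '[{"linear": [0,0,-20],"delta_rot": [0,0,0],"hand": 60},{"linear": [0,0,-50],"delta_rot": [0,0,0],"hand": 60},{"linear": [0,0,-75],"delta_rot": [0,0,0],"hand": 60},{"linear": [-20,-2,-75],"delta_rot": [0,0,0],"hand": 60},{"linear": [-55,-5,-75],"delta_rot": [0,0,0],"hand": 60}]'

```text
time: 13.48
tcp_pos: [582.5, -94.1, 182.2]
eef_rot: [0.763, 0.646, 0.001, 0.001]
contact_force: [-0.6, -0.5, -0.6]
finger_gap: 60.1
finger_force: 0.0
```

>>> send_rows --deltas '[{"linear": [-35,-3,0],"delta_rot": [0,0,0],"hand": 76},{"linear": [-70,-6,0],"delta_rot": [0,0,0],"hand": 76},{"linear": [-105,-9,0],"delta_rot": [0,0,0],"hand": 76},{"linear": [-140,-12,0],"delta_rot": [0,0,0],"hand": 76},{"linear": [-170,-15,0],"delta_rot": [0,0,0],"hand": 76}]'

```text
time: 13.9
tcp_pos: [537.4, -262.4, 180.3]
eef_rot: [0.764, 0.645, 0.0, 0.0]
contact_force: [0.3, -0.3, 0.3]
finger_gap: 75.5
finger_force: 0.0
```

>>> send_rows --deltas '[{"linear": [-35,-3,0],"delta_rot": [0,0,0],"hand": 76},{"linear": [-70,-7,0],"delta_rot": [0,0,0],"hand": 76},{"linear": [-95,-9.8,0],"delta_rot": [0,0,0],"hand": 76},{"linear": [-95,-9.8,0],"delta_rot": [0,0,0],"hand": 76},{"linear": [-95,-9.8,0],"delta_rot": [0,0,0],"hand": 76}]'

```text
time: 14.32
tcp_pos: [512.1, -353.5, 179.8]
eef_rot: [0.765, 0.644, 0.0, 0.0]
contact_force: [-0.0, 1.1, -1.0]
finger_gap: 76.0
finger_force: 0.0
```

```bash
python3 - <<'E'
from w import *
im,d,P,st=look("w6");print(st["tcp_pos"],st["time"])
c=top(P,d,(512.6,-353.2),102);rel(st,[512.6,-353.2,72])
E
```

```text
[ 512.05318263 -353.48708038  179.82026967] 14.3167
top 102.45857969407078 [ 512.8 -353.1] 53.744110107421875
tool shift [  0.4   0.5 107.8]
```

View pics/w6.png

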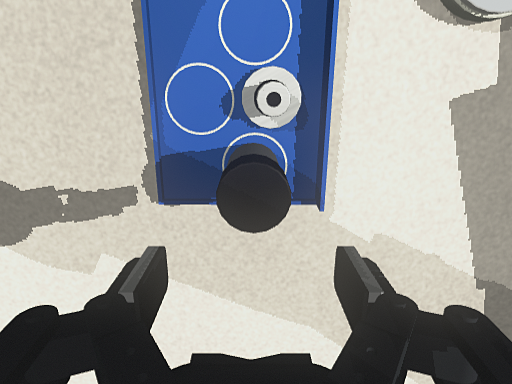

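The wrist view shows the two empty circles at (255,25) and (199,98), the chuck at (273,98), and the jar lid at (254,197) centred between the fingers. I descend on the jar.

>>> send_rows --deltas '[{"linear": [0.4,0.5,20],"delta_rot": [0,0,0],"hand": 76},{"linear": [0.4,0.5,48],"delta_rot": [0,0,0],"hand": 76},{"linear": [0.4,0.5,74],"delta_rot": [0,0,0],"hand": 76},{"linear": [0.4,0.5,96],"delta_rot": [0,0,0],"hand": 76},{"linear": [0.4,0.5,108],"delta_rot": [0,0,0],"hand": 76}]'

```text
time: 14.78
tcp_pos: [512.8, -350.3, 68.9]
eef_rot: [0.764, 0.645, -0.0, -0.001]
contact_force: [-0.7, 0.8, 0.2]
finger_gap: 76.3
finger_force: 0.0
```

>>> send_rows --deltas '[{"linear": [0,0,0],"delta_rot": [0,0,0],"hand": 76},{"linear": [0,0,0],"delta_rot": [0,0,0],"hand": 68},{"linear": [0,0,0],"delta_rot": [0,0,0],"hand": 60},{"linear": [0,0,0],"delta_rot": [0,0,0],"hand": 54},{"linear": [0,0,0],"delta_rot": [0,0,0],"hand": 40}]'

```text
time: 15.2
tcp_pos: [513.9, -352.6, 73.6]
eef_rot: [0.764, 0.645, 0.0, 0.001]
contact_force: [0.4, 0.9, 8.6]
finger_gap: 52.2
finger_force: 62.6
```

>>> send_rows --deltas '[{"linear": [0,0,0],"delta_rot": [0,0,0],"hand": 40},{"linear": [0,0,0],"delta_rot": [0,0,0],"hand": 40},{"linear": [0,0,0],"delta_rot": [0,0,0],"hand": 40}]'

```text
time: 15.45
tcp_pos: [513.9, -352.6, 73.6]
eef_rot: [0.764, 0.645, 0.0, 0.001]
contact_force: [1.1, 1.0, 6.7]
finger_gap: 52.4
finger_force: 62.6
```

>>> send_rows --deltas '[{"linear": [0,0,-4],"delta_rot": [0,0,0],"hand": 40},{"linear": [0,0,-14],"delta_rot": [0,0,0],"hand": 40},{"linear": [0,0,-28],"delta_rot": [0,0,0],"hand": 40},{"linear": [0,0,-44],"delta_rot": [0,0,0],"hand": 40},{"linear": [0,0,-60],"delta_rot": [0,0,0],"hand": 40}]'

```text
time: 15.87
tcp_pos: [513.1, -352.2, 133.5]
eef_rot: [0.764, 0.645, 0.0, 0.0]
contact_force: [-0.4, -0.3, -2.2]
finger_gap: 52.7
finger_force: 63.0
```

```bash
python3 - <<'E'
from w import *
st=arm.read_state();print(st["tcp_pos"],st["finger_gap"],st["contact_force"],st["time"])
rel(st,[514.1,-22.3,140])
E
```

```text
[ 513.12339637 -352.16849128  133.46430792] 52.67882836273707 [-0.42517848 -0.34503348 -2.16472843] 15.8667
tool shift [325.3 -54.5  -6.7]
```

>>> send_rows --deltas '[{"linear": [8,-1.3,0],"delta_rot": [0,0,0],"hand": 40},{"linear": [26,-4.3,0],"delta_rot": [0,0,0],"hand": 40},{"linear": [52,-8.7,0],"delta_rot": [0,0,0],"hand": 40},{"linear": [80,-13.4,0],"delta_rot": [0,0,0],"hand": 40},{"linear": [108,-18.1,0],"delta_rot": [0,0,0],"hand": 40}]'

```text
time: 16.28
tcp_pos: [512.7, -240.3, 130.4]
eef_rot: [0.764, 0.645, -0.0, -0.001]
contact_force: [0.1, -0.3, -2.0]
finger_gap: 52.7
finger_force: 63.1
```

>>> send_rows --deltas '[{"linear": [28,-4.7,0],"delta_rot": [0,0,0],"hand": 40},{"linear": [56,-9.4,0],"delta_rot": [0,0,0],"hand": 40},{"linear": [84,-14.1,0],"delta_rot": [0,0,0],"hand": 40},{"linear": [112,-18.8,0],"delta_rot": [0,0,0],"hand": 40},{"linear": [140,-23.5,0],"delta_rot": [0,0,0],"hand": 40}]'

```text
time: 16.7
tcp_pos: [512.8, -98.1, 130.6]
eef_rot: [0.764, 0.645, -0.0, -0.0]
contact_force: [-0.3, -0.8, -1.6]
finger_gap: 52.5
finger_force: 63.1
```

>>> send_rows --deltas '[{"linear": [26,-4.3,0],"delta_rot": [0,0,0],"hand": 40},{"linear": [50,-8.3,0],"delta_rot": [0,0,0],"hand": 40},{"linear": [68,-11.3,0],"delta_rot": [0,0,0],"hand": 40},{"linear": [77,-12.9,0],"delta_rot": [0,0,0],"hand": 40},{"linear": [77,-12.9,0],"delta_rot": [0,0,0],"hand": 40}]'

```text
time: 17.12
tcp_pos: [513.3, -20.5, 130.8]
eef_rot: [0.764, 0.646, -0.0, -0.0]
contact_force: [-0.6, -0.1, -2.3]
finger_gap: 52.3
finger_force: 63.1
```

>>> send_rows --deltas '[{"linear": [0,0,10],"delta_rot": [0,0,0],"hand": 40},{"linear": [0,0,26],"delta_rot": [0,0,0],"hand": 40},{"linear": [0,0,42],"delta_rot": [0,0,0],"hand": 40},{"linear": [0,0,52],"delta_rot": [0,0,0],"hand": 40},{"linear": [0,0,56],"delta_rot": [0,0,0],"hand": 40}]'

```text
time: 17.53
tcp_pos: [513.0, -23.2, 72.9]
eef_rot: [0.765, 0.645, -0.001, -0.001]
contact_force: [-0.4, 0.8, -2.2]
finger_gap: 52.4
finger_force: 63.1
```

>>> send_rows --deltas '[{"linear": [0,0,1],"delta_rot": [0,0,0],"hand": 40},{"linear": [0,0,2],"delta_rot": [0,0,0],"hand": 40},{"linear": [0,0,3],"delta_rot": [0,0,0],"hand": 40},{"linear": [0,0,3],"delta_rot": [0,0,0],"hand": 40},{"linear": [0,0,3],"delta_rot": [0,0,0],"hand": 40}]'

```text
time: 17.95
tcp_pos: [514.3, -22.6, 72.8]
eef_rot: [0.764, 0.645, 0.0, 0.0]
contact_force: [-0.0, 0.7, -1.9]
finger_gap: 52.3
finger_force: 63.1
```

>>> send_rows --deltas '[{"linear": [0,0,0.7],"delta_rot": [0,0,0],"hand": 40},{"linear": [0,0,1.4],"delta_rot": [0,0,0],"hand": 40},{"linear": [0,0,1.8],"delta_rot": [0,0,0],"hand": 40},{"linear": [0,0,1.8],"delta_rot": [0,0,0],"hand": 40},{"linear": [0,0,1.8],"delta_rot": [0,0,0],"hand": 40}]'

```text
time: 18.37
tcp_pos: [514.3, -22.5, 71.5]
eef_rot: [0.764, 0.645, 0.0, 0.0]
contact_force: [-3.2, 1.5, 8.9]
finger_gap: 52.7
finger_force: 64.3
```

>>> send_rows --deltas '[{"linear": [0,0,0],"delta_rot": [0,0,0],"hand": 58},{"linear": [0,0,0],"delta_rot": [0,0,0],"hand": 66},{"linear": [0,0,0],"delta_rot": [0,0,0],"hand": 74},{"linear": [0,0,0],"delta_rot": [0,0,0],"hand": 74},{"linear": [0,0,-10],"delta_rot": [0,0,0],"hand": 74}]'

```text
time: 18.78
tcp_pos: [513.1, -22.5, 79.0]
eef_rot: [0.764, 0.645, -0.001, -0.001]
contact_force: [-0.1, -0.5, -0.0]
finger_gap: 73.9
finger_force: 0.0
```

>>> send_rows --deltas '[{"linear": [0,0,-20],"delta_rot": [0,0,0],"hand": 74},{"linear": [0,0,-50],"delta_rot": [0,0,0],"hand": 74},{"linear": [0,0,-75],"delta_rot": [0,0,0],"hand": 74},{"linear": [-20,5,-75],"delta_rot": [0,0,0],"hand": 60},{"linear": [-50,14,-75],"delta_rot": [0,0,0],"hand": 60}]'

```text
time: 19.2
tcp_pos: [520.1, -73.4, 158.4]
eef_rot: [0.763, 0.646, 0.001, 0.001]
contact_force: [0.1, 0.8, -0.1]
finger_gap: 60.4
finger_force: 0.0
```

>>> send_rows --deltas '[{"linear": [-35,9.5,0],"delta_rot": [0,0,0],"hand": 60},{"linear": [-70,19,0],"delta_rot": [0,0,0],"hand": 60},{"linear": [-105,28.5,0],"delta_rot": [0,0,0],"hand": 60},{"linear": [-140,38,0],"delta_rot": [0,0,0],"hand": 50},{"linear": [-170,46,0],"delta_rot": [0,0,0],"hand": 50}]'

```text
time: 19.62
tcp_pos: [536.0, -251.9, 156.3]
eef_rot: [0.764, 0.645, 0.0, 0.0]
contact_force: [0.2, -0.6, 0.1]
finger_gap: 50.1
finger_force: 0.0
```

>>> send_rows --deltas '[{"linear": [-30,8,0],"delta_rot": [0,0,0],"hand": 50},{"linear": [-40,10.8,0],"delta_rot": [0,0,0],"hand": 50},{"linear": [-40,10.8,0],"delta_rot": [0,0,0],"hand": 50},{"linear": [-40,10.8,0],"delta_rot": [0,0,0],"hand": 50}]'

```text
time: 19.95
tcp_pos: [540.0, -290.8, 155.7]
eef_rot: [0.765, 0.645, 0.0, -0.0]
contact_force: [-1.1, -0.6, 0.6]
finger_gap: 49.6
finger_force: 0.0
```

```bash
python3 - <<'E'
from w import *
im,d,P,st=look("w7");print(st["tcp_pos"],st["time"],st["finger_gap"])
c=top(P,d,(540.2,-291),46.5,5,22);c=top(P,d,(540.2,-291),16.5,4,32);rel(st,[540.2,-291,24])
im,d=capture("scene");cv2.imwrite("pics/s2.png",im);np.save("s2.npy",d);P=cloud("scene",d)
for n,c,z in (("sq",(534,60),112),("amb",(596,-42),124),("jar",(514,-22),100),("beak",(616,42),72)): print(n);top(P,d,c,z,5)
cv2.imwrite("pics/c2.png",cv2.resize(im[120:290,50:400],None,fx=2.2,fy=2.2))
E
```

```text
[ 539.969756   -290.78151628  155.72530604] 19.95 49.60125186306032
top 46.529794190216236 [ 540.3 -291.4] 27.899736404418945
top 16.52809313480904 [ 540.1 -291.3] 53.96907424926758
tool shift [ -0.2   0.3 131.7]
sq
top 110.66268523455003 [534.3  60.5] 35.15961456298828
amb
top 122.60246074508134 [595.8 -45.1] 34.95696258544922
jar
top 98.98365354127687 [514.3 -22.7] 54.85805892944336
beak
top 71.88003578386652 [616.6  42.9] 54.62061309814453
```

View pics/c2.png

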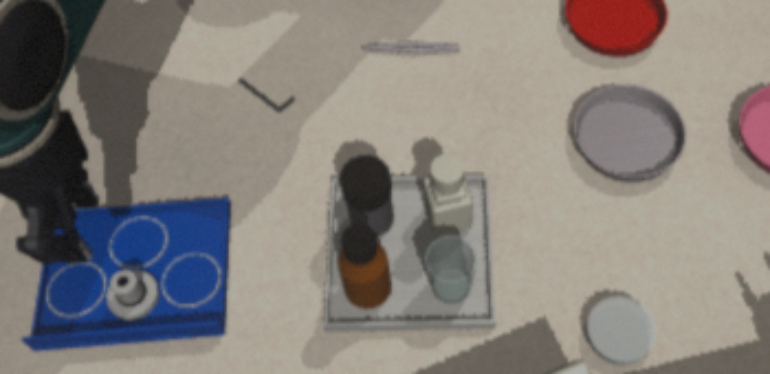

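The crop shows all three standing upright in the tray beside the untouched beaker: jar (366,185), amber (362,255), square (448,185), beaker (449,268). The rack is empty but for the chuck at (130,292). The grey steel dish is at (628,132), distinct from the red dish (615,15) and the pink one (760,130), so it is the target. I grasp the chuck.

>>> send_rows --deltas '[{"linear": [-0.3,0.2,20],"delta_rot": [0,0,0],"hand": 48},{"linear": [-0.3,0.2,46],"delta_rot": [0,0,0],"hand": 48},{"linear": [-0.3,0.2,70],"delta_rot": [0,0,0],"hand": 48},{"linear": [-0.3,0.2,88],"delta_rot": [0,0,0],"hand": 48},{"linear": [-0.3,0.2,100],"delta_rot": [0,0,0],"hand": 48}]'

```text
time: 20.47
tcp_pos: [539.8, -289.5, 53.7]
eef_rot: [0.764, 0.645, -0.0, -0.001]
contact_force: [0.8, -0.1, -0.4]
finger_gap: 48.0
finger_force: 0.0
```

>>> send_rows --deltas '[{"linear": [0,0,9],"delta_rot": [0,0,0],"hand": 48},{"linear": [0,0,17],"delta_rot": [0,0,0],"hand": 48},{"linear": [0,0,24],"delta_rot": [0,0,0],"hand": 48},{"linear": [0,0,29],"delta_rot": [0,0,0],"hand": 48},{"linear": [0,0,31],"delta_rot": [0,0,0],"hand": 48}]'

```text
time: 20.88
tcp_pos: [540.2, -291.1, 24.2]
eef_rot: [0.764, 0.645, -0.0, -0.0]
contact_force: [-0.5, -0.1, 0.4]
finger_gap: 48.2
finger_force: 0.0
```

>>> send_rows --deltas '[{"linear": [0,0,0.5],"delta_rot": [0,0,0],"hand": 48},{"linear": [0,0,1],"delta_rot": [0,0,0],"hand": 48},{"linear": [0,0,1],"delta_rot": [0,0,0],"hand": 48}]'

```text
time: 21.13
tcp_pos: [540.4, -291.2, 23.9]
eef_rot: [0.764, 0.645, 0.0, 0.0]
contact_force: [0.2, -0.2, 0.3]
finger_gap: 47.8
finger_force: 0.0
```

>>> send_rows --deltas '[{"linear": [0,0,0],"delta_rot": [0,0,0],"hand": 42},{"linear": [0,0,0],"delta_rot": [0,0,0],"hand": 35},{"linear": [0,0,0],"delta_rot": [0,0,0],"hand": 28},{"linear": [0,0,0],"delta_rot": [0,0,0],"hand": 14},{"linear": [0,0,0],"delta_rot": [0,0,0],"hand": 14}]'

```text
time: 21.55
tcp_pos: [540.5, -291.2, 24.1]
eef_rot: [0.764, 0.645, 0.0, 0.0]
contact_force: [-0.9, 1.1, 5.7]
finger_gap: 26.0
finger_force: 59.1
```

>>> send_rows --deltas '[{"linear": [0,0,0],"delta_rot": [0,0,0],"hand": 14},{"linear": [0,0,0],"delta_rot": [0,0,0],"hand": 14},{"linear": [0,0,-4],"delta_rot": [0,0,0],"hand": 14},{"linear": [0,0,-12],"delta_rot": [0,0,0],"hand": 14},{"linear": [0,0,-24],"delta_rot": [0,0,0],"hand": 14}]'

```text
time: 21.97
tcp_pos: [539.7, -290.8, 47.3]
eef_rot: [0.764, 0.645, -0.0, -0.001]
contact_force: [-0.9, 0.4, -0.9]
finger_gap: 26.1
finger_force: 59.0
```

>>> send_rows --deltas '[{"linear": [0,0,-20],"delta_rot": [0,0,0],"hand": 14},{"linear": [0,0,-44],"delta_rot": [0,0,0],"hand": 14},{"linear": [0,0,-70],"delta_rot": [0,0,0],"hand": 14},{"linear": [0,0,-95],"delta_rot": [0,0,0],"hand": 14},{"linear": [0,0,-115],"delta_rot": [0,0,0],"hand": 14}]'

```text
time: 22.38
tcp_pos: [540.4, -291.2, 165.9]
eef_rot: [0.764, 0.645, 0.0, 0.001]
contact_force: [-0.2, 1.1, -0.7]
finger_gap: 26.3
finger_force: 59.1
```

```bash
python3 - <<'E'
from w import *
st=arm.read_state();print(st["tcp_pos"],st["finger_gap"],st["contact_force"],st["time"])
rel(st,[486,295,160]);cv2.imwrite("pics/w8.png",capture("wrist")[0])
E
```

```text
[ 540.40012868 -291.19104961  165.9227922 ] 26.295327643465775 [-0.21410979  1.14399225 -0.68029867] 22.3833
tool shift [ 568.7 -152.2    5.2]
```

View pics/w8.png

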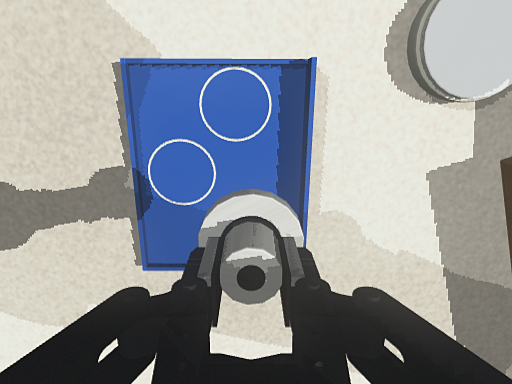

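The wrist view shows the chuck gripped by the hub at (251,275), level, lifted out of the rack. I carry it over the tray at 148 mm clearance towards the grey dish.

>>> send_rows --deltas '[{"linear": [8,-2,0],"delta_rot": [0,0,0],"hand": 14},{"linear": [28,-7.5,0],"delta_rot": [0,0,0],"hand": 14},{"linear": [56,-15,0],"delta_rot": [0,0,0],"hand": 14},{"linear": [86,-23,0],"delta_rot": [0,0,0],"hand": 14},{"linear": [116,-31,0],"delta_rot": [0,0,0],"hand": 14}]'

```text
time: 22.85
tcp_pos: [528.3, -169.9, 161.7]
eef_rot: [0.764, 0.645, -0.0, -0.001]
contact_force: [0.7, 0.1, -0.9]
finger_gap: 26.0
finger_force: 59.1
```

>>> send_rows --deltas '[{"linear": [30,-8,0],"delta_rot": [0,0,0],"hand": 14},{"linear": [60,-16,0],"delta_rot": [0,0,0],"hand": 14},{"linear": [90,-24,0],"delta_rot": [0,0,0],"hand": 14},{"linear": [120,-32,0],"delta_rot": [0,0,0],"hand": 14},{"linear": [150,-40,0],"delta_rot": [0,0,0],"hand": 14}]'

```text
time: 23.27
tcp_pos: [513.9, -15.1, 161.9]
eef_rot: [0.764, 0.645, -0.0, -0.0]
contact_force: [-0.1, -0.0, -1.5]
finger_gap: 26.0
finger_force: 59.1
```

>>> send_rows --deltas '[{"linear": [30,-8,0],"delta_rot": [0,0,0],"hand": 14},{"linear": [60,-16,0],"delta_rot": [0,0,0],"hand": 14},{"linear": [90,-24,0],"delta_rot": [0,0,0],"hand": 14},{"linear": [120,-32,0],"delta_rot": [0,0,0],"hand": 14},{"linear": [150,-40,0],"delta_rot": [0,0,0],"hand": 14}]'

```text
time: 23.68
tcp_pos: [499.6, 139.4, 162.0]
eef_rot: [0.764, 0.645, -0.0, -0.0]
contact_force: [1.3, -0.5, -0.8]
finger_gap: 26.1
finger_force: 59.1
```

>>> send_rows --deltas '[{"linear": [28,-8,0],"delta_rot": [0,0,0],"hand": 14},{"linear": [50,-14,0],"delta_rot": [0,0,0],"hand": 14},{"linear": [66,-19,0],"delta_rot": [0,0,0],"hand": 14},{"linear": [72,-21,0],"delta_rot": [0,0,0],"hand": 14},{"linear": [72,-21,0],"delta_rot": [0,0,0],"hand": 14}]'

```text
time: 24.1
tcp_pos: [491.3, 213.2, 161.9]
eef_rot: [0.764, 0.646, -0.001, -0.0]
contact_force: [-0.3, 0.3, -1.6]
finger_gap: 25.9
finger_force: 59.1
```

```bash
python3 - <<'E'
from w import *
im,d,P,st=look("w9");print(st["tcp_pos"],st["finger_gap"],st["contact_force"],st["time"])
m=(d>0)&(P[...,2]>17)&(P[...,2]<26)&(np.hypot(P[...,0]-486,P[...,1]-295)<75)
p=P[m][:,:2].astype(np.float32);c,r=cv2.minEnclosingCircle(p);print(len(p),c,r)
print(cv2.fitEllipse(cv2.convexHull(p)))
m=(d>0)&(np.hypot(P[...,0]-486,P[...,1]-295)<40)&(P[...,2]<15);print("floor",np.median(P[m][:,2]))
rel(st,[*c,160])
E
```

```text
[491.34844038 213.19517429 161.90171614] 25.915674104564392 [-0.26029895  0.30846177 -1.55171234] 24.1
2914 (485.4053649902344, 294.6397399902344) 65.8129653930664
((485.3318176269531, 294.0723876953125), (129.15016174316406, 131.5553436279297), 82.26695251464844)
floor 4.498175497307784
tool shift [ 79.3 -19.4   1.9]
```

View pics/w9.png

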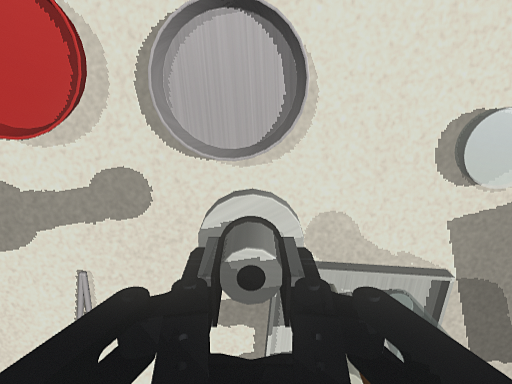

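The wrist view shows the grey steel dish at (230,78), empty; the red one at the left edge (30,70) is not meant. Its fitted rim diameter is 131.6 mm with centre (485.4, 294.6). I move over it and lower.

>>> send_rows --deltas '[{"linear": [12,-3,0],"delta_rot": [0,0,0],"hand": 14},{"linear": [36,-9,0],"delta_rot": [0,0,0],"hand": 14},{"linear": [60,-15,0],"delta_rot": [0,0,0],"hand": 14},{"linear": [75,-18.4,0],"delta_rot": [0,0,0],"hand": 14},{"linear": [79.3,-19.4,0],"delta_rot": [0,0,0],"hand": 14}]'

```text
time: 24.57
tcp_pos: [486.3, 295.0, 162.3]
eef_rot: [0.764, 0.645, -0.0, -0.0]
contact_force: [0.5, 0.5, -1.3]
finger_gap: 25.8
finger_force: 59.1
```

>>> send_rows --deltas '[{"linear": [0,0,12],"delta_rot": [0,0,0],"hand": 14},{"linear": [0,0,36],"delta_rot": [0,0,0],"hand": 14},{"linear": [0,0,62],"delta_rot": [0,0,0],"hand": 14},{"linear": [0,0,86],"delta_rot": [0,0,0],"hand": 14},{"linear": [0,0,104],"delta_rot": [0,0,0],"hand": 14}]'

```text
time: 24.98
tcp_pos: [485.7, 291.9, 55.4]
eef_rot: [0.765, 0.645, -0.001, -0.0]
contact_force: [0.2, 0.1, -2.5]
finger_gap: 26.1
finger_force: 59.1
```

>>> send_rows --deltas '[{"linear": [0,0,12],"delta_rot": [0,0,0],"hand": 14},{"linear": [0,0,20],"delta_rot": [0,0,0],"hand": 14},{"linear": [0,0,26],"delta_rot": [0,0,0],"hand": 14},{"linear": [0,0,28],"delta_rot": [0,0,0],"hand": 14},{"linear": [0,0,28],"delta_rot": [0,0,0],"hand": 14}]'

```text
time: 25.4
tcp_pos: [486.6, 293.5, 30.7]
eef_rot: [0.764, 0.645, 0.0, 0.0]
contact_force: [-0.4, -0.8, -1.4]
finger_gap: 25.9
finger_force: 59.1
```

```bash
python3 - <<'E'
from w import *
st=arm.read_state();print(st["tcp_pos"],st["contact_force"]);rel(st,[485.4,294.5,22.1])
E
```

```text
[486.64329034 293.53092585  30.73490036] [-0.39227257 -0.77682028 -1.38043429]
tool shift [ 0.7 -1.4  8.6]
```

>>> send_rows --deltas '[{"linear": [0.7,-1.4,2],"delta_rot": [0,0,0],"hand": 14},{"linear": [0.7,-1.4,4],"delta_rot": [0,0,0],"hand": 14},{"linear": [0.7,-1.4,6],"delta_rot": [0,0,0],"hand": 14},{"linear": [0.7,-1.4,7.5],"delta_rot": [0,0,0],"hand": 14},{"linear": [0.7,-1.4,7.5],"delta_rot": [0,0,0],"hand": 14}]'

```text
time: 25.82
tcp_pos: [485.0, 294.5, 22.8]
eef_rot: [0.764, 0.645, -0.0, -0.0]
contact_force: [-0.6, 0.2, -1.2]
finger_gap: 26.2
finger_force: 59.1
```

>>> send_rows --deltas '[{"linear": [0,0,0.7],"delta_rot": [0,0,0],"hand": 14},{"linear": [0,0,1.4],"delta_rot": [0,0,0],"hand": 14},{"linear": [0,0,1.4],"delta_rot": [0,0,0],"hand": 14},{"linear": [0,0,1.4],"delta_rot": [0,0,0],"hand": 14}]'

```text
time: 26.15
tcp_pos: [485.3, 294.6, 22.1]
eef_rot: [0.764, 0.645, 0.0, 0.0]
contact_force: [-3.2, -2.6, 5.7]
finger_gap: 26.1
finger_force: 59.6
```

>>> send_rows --deltas '[{"linear": [0,0,0],"delta_rot": [0,0,0],"hand": 32},{"linear": [0,0,0],"delta_rot": [0,0,0],"hand": 40},{"linear": [0,0,0],"delta_rot": [0,0,0],"hand": 48},{"linear": [0,0,0],"delta_rot": [0,0,0],"hand": 48},{"linear": [0,0,-10],"delta_rot": [0,0,0],"hand": 48}]'

```text
time: 26.57
tcp_pos: [484.3, 294.0, 30.1]
eef_rot: [0.764, 0.645, -0.001, -0.0]
contact_force: [-0.2, 0.1, -0.3]
finger_gap: 48.0
finger_force: 0.0
```

>>> send_rows --deltas '[{"linear": [0,0,-20],"delta_rot": [0,0,0],"hand": 48},{"linear": [0,0,-52],"delta_rot": [0,0,0],"hand": 60},{"linear": [0,0,-86],"delta_rot": [0,0,0],"hand": 60},{"linear": [0,0,-120],"delta_rot": [0,0,0],"hand": 60},{"linear": [0,0,-150],"delta_rot": [0,0,0],"hand": 60}]'

```text
time: 26.98
tcp_pos: [485.1, 294.5, 184.8]
eef_rot: [0.764, 0.645, 0.001, 0.0]
contact_force: [0.2, 0.7, 0.3]
finger_gap: 60.0
finger_force: 0.0
```

>>> send_rows --deltas '[{"linear": [-30,8,0],"delta_rot": [0,0,0],"hand": 76},{"linear": [-65,17.3,0],"delta_rot": [0,0,0],"hand": 76},{"linear": [-100,26.7,0],"delta_rot": [0,0,0],"hand": 76},{"linear": [-135,36,0],"delta_rot": [0,0,0],"hand": 76},{"linear": [-160,42.7,0],"delta_rot": [0,0,0],"hand": 76}]'

```text
time: 27.4
tcp_pos: [500.2, 127.3, 182.6]
eef_rot: [0.764, 0.645, 0.0, 0.0]
contact_force: [1.2, 0.1, -0.0]
finger_gap: 76.2
finger_force: 0.0
```

>>> send_rows --deltas '[{"linear": [-30,8,0],"delta_rot": [0,0,0],"hand": 76},{"linear": [-65,17.3,0],"delta_rot": [0,0,0],"hand": 76},{"linear": [-100,26.7,0],"delta_rot": [0,0,0],"hand": 76},{"linear": [-135,36,0],"delta_rot": [0,0,0],"hand": 76},{"linear": [-147.7,39.3,0],"delta_rot": [0,0,0],"hand": 76}]'

```text
time: 27.82
tcp_pos: [514.2, -26.2, 182.5]
eef_rot: [0.765, 0.644, -0.0, 0.001]
contact_force: [0.1, 0.3, -0.6]
finger_gap: 76.0
finger_force: 0.0
```

>>> send_rows --deltas '[{"linear": [0,0,0],"delta_rot": [0,0,0],"hand": 76},{"linear": [0,0,0],"delta_rot": [0,0,0],"hand": 76},{"linear": [0,0,0],"delta_rot": [0,0,0],"hand": 76}]'

```text
time: 28.07
tcp_pos: [514.2, -22.0, 182.0]
eef_rot: [0.764, 0.645, 0.0, -0.0]
contact_force: [0.2, 0.8, -0.6]
finger_gap: 75.9
finger_force: 0.0
```

```bash
python3 - <<'E'
from w import *
im,d,P,st=look("w10");print(st["tcp_pos"],st["finger_gap"],st["time"])
c=top(P,d,(514.3,-22.5),100.5,5,40);rel(st,[*c,70])
im,d=capture("scene");cv2.imwrite("pics/s3.png",im);P=cloud("scene",d)
top(P,d,(485.4,294.6),44,6,25);top(P,d,(485.4,294.6),14,4,38)
cv2.imwrite("pics/c3.png",cv2.resize(im[130:280,180:400],None,fx=3.4,fy=3.4,interpolation=cv2.INTER_CUBIC))
E
```

```text
[514.16066646 -21.98184775 182.01040785] 75.91596331696978 28.0667
top 100.41308351863643 [513.2 -23. ] 53.852325439453125
tool shift [ -1.2  -0.8 112. ]
top 42.71230666482573 [484.6 293.9] 28.456111907958984
top 13.453177491245082 [485.6 294.5] 53.9372444152832
```

View pics/c3.png

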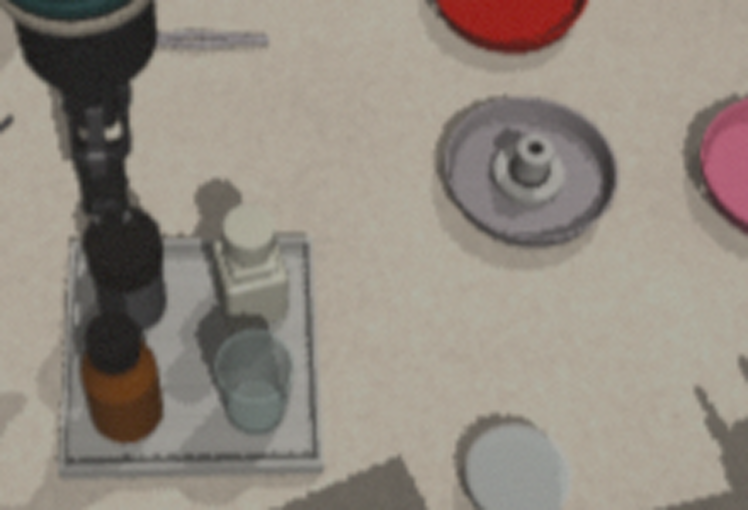

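The crop shows the chuck hub up in the middle of the steel dish at (530,165). It measures (485.6, 294.5) against the dish centre (485.4, 294.6). The three containers and the beaker stand undisturbed. Now the jar goes back.

>>> send_rows --deltas '[{"linear": [-0.5,0.2,20],"delta_rot": [0,0,0],"hand": 76},{"linear": [-0.5,0.2,48],"delta_rot": [0,0,0],"hand": 76},{"linear": [-0.5,0.2,76],"delta_rot": [0,0,0],"hand": 76},{"linear": [-0.5,0.2,98],"delta_rot": [0,0,0],"hand": 76},{"linear": [-0.5,0.2,110],"delta_rot": [0,0,0],"hand": 76}]'

```text
time: 28.58
tcp_pos: [513.2, -22.1, 68.9]
eef_rot: [0.764, 0.645, -0.001, -0.001]
contact_force: [0.6, -0.3, -0.4]
finger_gap: 75.9
finger_force: 0.0
```

>>> send_rows --deltas '[{"linear": [0,0,0],"delta_rot": [0,0,0],"hand": 76},{"linear": [0,0,0],"delta_rot": [0,0,0],"hand": 68},{"linear": [0,0,0],"delta_rot": [0,0,0],"hand": 60},{"linear": [0,0,0],"delta_rot": [0,0,0],"hand": 54},{"linear": [0,0,0],"delta_rot": [0,0,0],"hand": 40}]'

```text
time: 29.0
tcp_pos: [515.0, -23.1, 73.7]
eef_rot: [0.764, 0.645, 0.001, 0.001]
contact_force: [-4.4, 0.9, 10.1]
finger_gap: 52.1
finger_force: 62.5
```

>>> send_rows --deltas '[{"linear": [0,0,0],"delta_rot": [0,0,0],"hand": 40},{"linear": [0,0,0],"delta_rot": [0,0,0],"hand": 40},{"linear": [0,0,0],"delta_rot": [0,0,0],"hand": 40}]'

```text
time: 29.25
tcp_pos: [515.1, -23.1, 73.7]
eef_rot: [0.764, 0.645, 0.001, 0.001]
contact_force: [-4.2, 0.9, 9.1]
finger_gap: 52.6
finger_force: 62.5
```

>>> send_rows --deltas '[{"linear": [0,0,-4],"delta_rot": [0,0,0],"hand": 40},{"linear": [0,0,-14],"delta_rot": [0,0,0],"hand": 40},{"linear": [0,0,-28],"delta_rot": [0,0,0],"hand": 40},{"linear": [0,0,-44],"delta_rot": [0,0,0],"hand": 40},{"linear": [0,0,-60],"delta_rot": [0,0,0],"hand": 40}]'

```text
time: 29.67
tcp_pos: [514.4, -23.2, 133.3]
eef_rot: [0.764, 0.645, 0.0, 0.0]
contact_force: [-0.2, 0.2, -1.6]
finger_gap: 52.4
finger_force: 63.0
```

>>> send_rows --deltas '[{"linear": [0,0,0],"delta_rot": [0,0,0],"hand": 40},{"linear": [0,0,0],"delta_rot": [0,0,0],"hand": 40}]'

```text
time: 29.83
tcp_pos: [514.8, -23.2, 132.8]
eef_rot: [0.764, 0.645, 0.001, 0.001]
contact_force: [0.2, 0.0, -3.2]
finger_gap: 52.2
finger_force: 63.0
```

```bash
python3 - <<'E'
from w import *
st=arm.read_state();print(st["tcp_pos"],st["finger_gap"],st["contact_force"],st["time"])
rel(st,[513.9,-352.6,73.6])
E
```

```text
[514.79831606 -23.1702507  132.79139818] 52.23547647758429 [ 0.23538607  0.03716814 -3.15665599] 29.8333
tool shift [-324.9   54.4   59.3]
```

>>> send_rows --deltas '[{"linear": [-8,1.3,0],"delta_rot": [0,0,0],"hand": 40},{"linear": [-26,4.3,0],"delta_rot": [0,0,0],"hand": 40},{"linear": [-52,8.7,0],"delta_rot": [0,0,0],"hand": 40},{"linear": [-80,13.4,0],"delta_rot": [0,0,0],"hand": 40},{"linear": [-108,18.1,0],"delta_rot": [0,0,0],"hand": 40}]'

```text
time: 30.25
tcp_pos: [513.3, -134.0, 130.5]
eef_rot: [0.764, 0.645, -0.0, -0.001]
contact_force: [0.5, -0.1, -1.3]
finger_gap: 52.7
finger_force: 63.0
```

>>> send_rows --deltas '[{"linear": [-28,4.7,0],"delta_rot": [0,0,0],"hand": 40},{"linear": [-56,9.4,0],"delta_rot": [0,0,0],"hand": 40},{"linear": [-84,14.1,0],"delta_rot": [0,0,0],"hand": 40},{"linear": [-112,18.8,0],"delta_rot": [0,0,0],"hand": 40},{"linear": [-140,23.5,0],"delta_rot": [0,0,0],"hand": 40}]'

```text
time: 30.67
tcp_pos: [512.7, -276.4, 130.4]
eef_rot: [0.764, 0.645, -0.0, -0.001]
contact_force: [0.3, 0.6, -2.2]
finger_gap: 52.1
finger_force: 63.0
```

>>> send_rows --deltas '[{"linear": [-26,4.3,0],"delta_rot": [0,0,0],"hand": 40},{"linear": [-50,8.3,0],"delta_rot": [0,0,0],"hand": 40},{"linear": [-68,11.3,0],"delta_rot": [0,0,0],"hand": 40},{"linear": [-77.3,12.9,0],"delta_rot": [0,0,0],"hand": 40},{"linear": [-77.3,12.9,0],"delta_rot": [0,0,0],"hand": 40}]'

```text
time: 31.08
tcp_pos: [512.8, -354.4, 130.7]
eef_rot: [0.765, 0.644, -0.0, -0.001]
contact_force: [1.2, 0.6, -1.3]
finger_gap: 51.9
finger_force: 63.1
```

>>> send_rows --deltas '[{"linear": [0,0,10],"delta_rot": [0,0,0],"hand": 40},{"linear": [0,0,26],"delta_rot": [0,0,0],"hand": 40},{"linear": [0,0,40],"delta_rot": [0,0,0],"hand": 40},{"linear": [0,0,48],"delta_rot": [0,0,0],"hand": 40},{"linear": [0,0,51],"delta_rot": [0,0,0],"hand": 40}]'

```text
time: 31.5
tcp_pos: [512.8, -351.7, 78.4]
eef_rot: [0.764, 0.645, -0.0, -0.001]
contact_force: [0.0, 0.9, -2.1]
finger_gap: 52.5
finger_force: 63.0
```

>>> send_rows --deltas '[{"linear": [0,0,1],"delta_rot": [0,0,0],"hand": 40},{"linear": [0,0,1],"delta_rot": [0,0,0],"hand": 40},{"linear": [0,0,1],"delta_rot": [0,0,0],"hand": 40},{"linear": [0,0,1],"delta_rot": [0,0,0],"hand": 40}]'

```text
time: 31.83
tcp_pos: [513.6, -353.1, 80.4]
eef_rot: [0.764, 0.645, 0.0, 0.001]
contact_force: [-0.4, -0.1, -2.3]
finger_gap: 52.3
finger_force: 63.0
```

```bash
python3 - <<'E'
from w import *
st=arm.read_state();print(st["tcp_pos"],st["finger_gap"],st["contact_force"],st["time"])
rel(st,[513.8,-353,75.7])
E
```

```text
[ 513.62056604 -353.11262738   80.39312325] 52.33545094687973 [-0.37385756 -0.08799739 -2.34606803] 31.8333
tool shift [0.1 0.2 4.7]
```

>>> send_rows --deltas '[{"linear": [0,0.2,1],"delta_rot": [0,0,0],"hand": 40},{"linear": [0,0.2,2],"delta_rot": [0,0,0],"hand": 40},{"linear": [0,0.2,3],"delta_rot": [0,0,0],"hand": 40},{"linear": [0,0.2,4],"delta_rot": [0,0,0],"hand": 40},{"linear": [0,0.2,4],"delta_rot": [0,0,0],"hand": 40}]'

```text
time: 32.25
tcp_pos: [513.6, -353.1, 75.8]
eef_rot: [0.764, 0.645, 0.0, 0.0]
contact_force: [-0.9, 0.1, 1.6]
finger_gap: 52.3
finger_force: 63.2
```

>>> send_rows --deltas '[{"linear": [0,0,0.6],"delta_rot": [0,0,0],"hand": 40},{"linear": [0,0,1.2],"delta_rot": [0,0,0],"hand": 40},{"linear": [0,0,1.2],"delta_rot": [0,0,0],"hand": 40},{"linear": [0,0,1.2],"delta_rot": [0,0,0],"hand": 40}]'

```text
time: 32.58
tcp_pos: [513.6, -353.3, 75.8]
eef_rot: [0.764, 0.645, -0.0, 0.0]
contact_force: [-5.7, 2.5, 12.7]
finger_gap: 52.2
finger_force: 64.2
```

>>> send_rows --deltas '[{"linear": [0,0,0],"delta_rot": [0,0,0],"hand": 58},{"linear": [0,0,0],"delta_rot": [0,0,0],"hand": 66},{"linear": [0,0,0],"delta_rot": [0,0,0],"hand": 74},{"linear": [0,0,0],"delta_rot": [0,0,0],"hand": 74},{"linear": [0,0,-10],"delta_rot": [0,0,0],"hand": 74}]'

```text
time: 33.0
tcp_pos: [512.8, -352.4, 82.6]
eef_rot: [0.764, 0.645, -0.0, -0.001]
contact_force: [0.2, 0.1, -1.8]
finger_gap: 73.8
finger_force: 0.0
```

>>> send_rows --deltas '[{"linear": [0,0,-20],"delta_rot": [0,0,0],"hand": 74},{"linear": [0,0,-55],"delta_rot": [0,0,0],"hand": 74},{"linear": [0,0,-90],"delta_rot": [0,0,0],"hand": 74},{"linear": [20,1.8,-97],"delta_rot": [0,0,0],"hand": 60},{"linear": [50,4.5,-97],"delta_rot": [0,0,0],"hand": 60}]'

```text
time: 33.42
tcp_pos: [526.9, -306.0, 185.8]
eef_rot: [0.765, 0.644, 0.001, 0.003]
contact_force: [0.7, 0.1, -0.7]
finger_gap: 60.5
finger_force: 0.0
```

```bash
python3 - <<'E'
from w import *
im,d,P,st=look("w11");print(st["tcp_pos"],st["finger_gap"],st["time"])
top(P,d,(512.7,-353.2),102.4,5,40)
E
```

```text
[ 526.92286037 -306.02158548  185.80444707] 60.527849598155875 33.4167
top 102.42752521421536 [ 511.9 -353.1] 54.08675765991211
```

>>> send_rows --deltas '[{"linear": [35,3.1,0],"delta_rot": [0,0,0],"hand": 60},{"linear": [70,6.3,0],"delta_rot": [0,0,0],"hand": 60},{"linear": [105,9.4,0],"delta_rot": [0,0,0],"hand": 60},{"linear": [140,12.5,0],"delta_rot": [0,0,0],"hand": 60},{"linear": [170,15.2,0],"delta_rot": [0,0,0],"hand": 60}]'

```text
time: 33.88
tcp_pos: [570.2, -137.3, 182.2]
eef_rot: [0.764, 0.645, 0.0, 0.0]
contact_force: [1.3, -0.3, 1.1]
finger_gap: 59.8
finger_force: 0.0
```

>>> send_rows --deltas '[{"linear": [35,3.1,0],"delta_rot": [0,0,0],"hand": 60},{"linear": [70,6.3,0],"delta_rot": [0,0,0],"hand": 60},{"linear": [92,8.3,0],"delta_rot": [0,0,0],"hand": 60},{"linear": [100.7,9,0],"delta_rot": [0,0,0],"hand": 60},{"linear": [100.7,9,0],"delta_rot": [0,0,0],"hand": 60}]'

```text
time: 34.3
tcp_pos: [596.0, -40.2, 181.8]
eef_rot: [0.764, 0.646, 0.0, 0.0]
contact_force: [-0.6, -1.1, 0.2]
finger_gap: 60.1
finger_force: 0.0
```

>>> send_rows --deltas '[{"linear": [0,0,0],"delta_rot": [0,0,0],"hand": 60},{"linear": [0,0,0],"delta_rot": [0,0,0],"hand": 60}]'

```text
time: 34.47
tcp_pos: [595.6, -42.8, 181.5]
eef_rot: [0.765, 0.645, -0.0, 0.0]
contact_force: [-0.2, 0.1, -0.4]
finger_gap: 60.1
finger_force: 0.0
```

```bash
python3 - <<'E'
from w import *
im,d,P,st=look("w12");print(st["tcp_pos"],st["finger_gap"],st["time"])
top(P,d,(595,-45),124.4,5,40);rel(st,[595.9,-42,94])
E
```

```text
[595.55241789 -42.80283169 181.54937397] 60.10510689921431 34.4667
top 124.41558868647654 [594.4 -45. ] 34.15327072143555
tool shift [ 0.9  0.2 87.5]
```

The jar is back within 1 mm of its start: (511.9, -353.1) against (512.7, -353.1). Amber next.

>>> send_rows --deltas '[{"linear": [0.9,0.2,16],"delta_rot": [0,0,0],"hand": 60},{"linear": [0.9,0.2,38],"delta_rot": [0,0,0],"hand": 60},{"linear": [0.9,0.2,60],"delta_rot": [0,0,0],"hand": 60},{"linear": [0.9,0.2,78],"delta_rot": [0,0,0],"hand": 60},{"linear": [0.9,0.2,87],"delta_rot": [0,0,0],"hand": 60}]'

```text
time: 34.93
tcp_pos: [595.0, -41.9, 91.9]
eef_rot: [0.765, 0.644, -0.001, -0.001]
contact_force: [0.1, -0.4, 0.3]
finger_gap: 59.9
finger_force: 0.0
```

>>> send_rows --deltas '[{"linear": [0,0,0],"delta_rot": [0,0,0],"hand": 60},{"linear": [0,0,0],"delta_rot": [0,0,0],"hand": 50},{"linear": [0,0,0],"delta_rot": [0,0,0],"hand": 42},{"linear": [0,0,0],"delta_rot": [0,0,0],"hand": 36},{"linear": [0,0,0],"delta_rot": [0,0,0],"hand": 20}]'

```text
time: 35.35
tcp_pos: [596.8, -41.0, 96.1]
eef_rot: [0.764, 0.645, 0.001, 0.001]
contact_force: [-2.4, -0.8, 6.5]
finger_gap: 32.4
finger_force: 59.6
```

>>> send_rows --deltas '[{"linear": [0,0,0],"delta_rot": [0,0,0],"hand": 20},{"linear": [0,0,0],"delta_rot": [0,0,0],"hand": 20},{"linear": [0,0,0],"delta_rot": [0,0,0],"hand": 20}]'

```text
time: 35.6
tcp_pos: [596.7, -41.0, 96.1]
eef_rot: [0.764, 0.645, 0.001, 0.001]
contact_force: [-1.9, -0.7, 6.7]
finger_gap: 32.2
finger_force: 59.7
```

>>> send_rows --deltas '[{"linear": [0,0,-4],"delta_rot": [0,0,0],"hand": 20},{"linear": [0,0,-14],"delta_rot": [0,0,0],"hand": 20},{"linear": [0,0,-28],"delta_rot": [0,0,0],"hand": 20},{"linear": [0,0,-42],"delta_rot": [0,0,0],"hand": 20},{"linear": [0,0,-52],"delta_rot": [0,0,0],"hand": 20}]'

```text
time: 36.02
tcp_pos: [596.6, -40.8, 149.2]
eef_rot: [0.764, 0.645, 0.001, 0.001]
contact_force: [-0.1, 0.1, -1.9]
finger_gap: 32.0
finger_force: 59.8
```

>>> send_rows --deltas '[{"linear": [0,0,0],"delta_rot": [0,0,0],"hand": 20},{"linear": [0,0,0],"delta_rot": [0,0,0],"hand": 20}]'

```text
time: 36.18
tcp_pos: [596.4, -40.9, 147.4]
eef_rot: [0.764, 0.645, 0.001, 0.001]
contact_force: [0.8, -0.3, -3.5]
finger_gap: 32.3
finger_force: 59.9
```

```bash
python3 - <<'E'
from w import *
st=arm.read_state();print(st["tcp_pos"],st["finger_gap"],st["contact_force"],st["time"])
rel(st,[477.3,-279.6,98])
E
```

```text
[596.44368147 -40.8777765  147.36089865] 32.290432530018464 [ 0.81461892 -0.32357019 -3.46979244] 36.1833
tool shift [-255.4  -77.4   49.2]
```

>>> send_rows --deltas '[{"linear": [-7,-2,0],"delta_rot": [0,0,0],"hand": 20},{"linear": [-24,-7,0],"delta_rot": [0,0,0],"hand": 20},{"linear": [-46,-14,0],"delta_rot": [0,0,0],"hand": 20},{"linear": [-70,-21.5,0],"delta_rot": [0,0,0],"hand": 20},{"linear": [-94,-29,0],"delta_rot": [0,0,0],"hand": 20}]'

```text
time: 36.6
tcp_pos: [550.6, -129.6, 145.3]
eef_rot: [0.764, 0.645, -0.0, -0.001]
contact_force: [0.2, -0.0, -3.1]
finger_gap: 32.4
finger_force: 59.9
```

>>> send_rows --deltas '[{"linear": [-24,-7,0],"delta_rot": [0,0,0],"hand": 20},{"linear": [-48,-14.5,0],"delta_rot": [0,0,0],"hand": 20},{"linear": [-72,-22,0],"delta_rot": [0,0,0],"hand": 20},{"linear": [-94,-29,0],"delta_rot": [0,0,0],"hand": 20},{"linear": [-114,-35,0],"delta_rot": [0,0,0],"hand": 20}]'

```text
time: 37.02
tcp_pos: [496.6, -236.4, 145.5]
eef_rot: [0.764, 0.645, -0.0, -0.001]
contact_force: [0.8, -0.9, -2.7]
finger_gap: 32.4
finger_force: 59.9
```

>>> send_rows --deltas '[{"linear": [-18,-5.5,0],"delta_rot": [0,0,0],"hand": 20},{"linear": [-32,-9.5,0],"delta_rot": [0,0,0],"hand": 20},{"linear": [-42,-12,0],"delta_rot": [0,0,0],"hand": 20},{"linear": [-46.3,-13.3,0],"delta_rot": [0,0,0],"hand": 20},{"linear": [-46.3,-13.3,0],"delta_rot": [0,0,0],"hand": 20}]'

```text
time: 37.43
tcp_pos: [476.7, -279.0, 145.9]
eef_rot: [0.765, 0.645, -0.0, -0.0]
contact_force: [0.0, 0.1, -3.0]
finger_gap: 32.1
finger_force: 59.9
```

>>> send_rows --deltas '[{"linear": [0,0,8],"delta_rot": [0,0,0],"hand": 20},{"linear": [0,0,20],"delta_rot": [0,0,0],"hand": 20},{"linear": [0,0,32],"delta_rot": [0,0,0],"hand": 20},{"linear": [0,0,40],"delta_rot": [0,0,0],"hand": 20},{"linear": [0,0,43],"delta_rot": [0,0,0],"hand": 20}]'

```text
time: 37.85
tcp_pos: [476.6, -277.6, 100.9]
eef_rot: [0.764, 0.645, -0.0, -0.001]
contact_force: [0.5, 0.6, -3.1]
finger_gap: 32.6
finger_force: 59.9
```

>>> send_rows --deltas '[{"linear": [0,0,0],"delta_rot": [0,0,0],"hand": 20},{"linear": [0,0,0],"delta_rot": [0,0,0],"hand": 20},{"linear": [0,0,0],"delta_rot": [0,0,0],"hand": 20},{"linear": [0,0,0],"delta_rot": [0,0,0],"hand": 20}]'

```text
time: 38.18
tcp_pos: [477.4, -278.6, 104.0]
eef_rot: [0.764, 0.645, 0.0, 0.0]
contact_force: [-0.2, 0.3, -2.7]
finger_gap: 32.5
finger_force: 59.9
```

```bash
python3 - <<'E'
from w import *
st=arm.read_state();print(st["tcp_pos"],st["finger_gap"],st["contact_force"],st["time"])
rel(st,[477.5,-278.5,98.1])
E
```

```text
[ 477.39194693 -278.62153841  104.01668822] 32.52882497991058 [-0.19838736  0.33189878 -2.7391862 ] 38.1833
tool shift [0.1 0.1 5.9]
```

>>> send_rows --deltas '[{"linear": [0,0,1.5],"delta_rot": [0,0,0],"hand": 20},{"linear": [0,0,3],"delta_rot": [0,0,0],"hand": 20},{"linear": [0,0,4.5],"delta_rot": [0,0,0],"hand": 20},{"linear": [0,0,5.3],"delta_rot": [0,0,0],"hand": 20},{"linear": [0,0,5.3],"delta_rot": [0,0,0],"hand": 20}]'

```text
time: 38.6
tcp_pos: [477.2, -278.6, 98.2]
eef_rot: [0.764, 0.645, -0.0, 0.0]
contact_force: [-0.5, 0.7, -1.1]
finger_gap: 32.3
finger_force: 60.1
```

>>> send_rows --deltas '[{"linear": [0,0,0.6],"delta_rot": [0,0,0],"hand": 20},{"linear": [0,0,1],"delta_rot": [0,0,0],"hand": 20},{"linear": [0,0,1],"delta_rot": [0,0,0],"hand": 20},{"linear": [0,0,1],"delta_rot": [0,0,0],"hand": 20}]'

```text
time: 38.93
tcp_pos: [477.3, -278.7, 98.1]
eef_rot: [0.764, 0.645, 0.0, 0.0]
contact_force: [-3.0, 1.6, 8.4]
finger_gap: 32.7
finger_force: 61.0
```

>>> send_rows --deltas '[{"linear": [0,0,0],"delta_rot": [0,0,0],"hand": 40},{"linear": [0,0,0],"delta_rot": [0,0,0],"hand": 50},{"linear": [0,0,0],"delta_rot": [0,0,0],"hand": 60},{"linear": [0,0,0],"delta_rot": [0,0,0],"hand": 60},{"linear": [0,0,-10],"delta_rot": [0,0,0],"hand": 60}]'

```text
time: 39.35
tcp_pos: [476.4, -278.0, 105.5]
eef_rot: [0.764, 0.645, -0.0, -0.001]
contact_force: [-0.3, 0.6, -0.3]
finger_gap: 60.0
finger_force: 0.0
```

>>> send_rows --deltas '[{"linear": [0,0,-20],"delta_rot": [0,0,0],"hand": 60},{"linear": [0,0,-50],"delta_rot": [0,0,0],"hand": 60},{"linear": [0,0,-72],"delta_rot": [0,0,0],"hand": 60},{"linear": [20,0,-72],"delta_rot": [0,0,0],"hand": 60},{"linear": [50,0,-72],"delta_rot": [0,0,0],"hand": 60}]'

```text
time: 39.77
tcp_pos: [485.9, -230.3, 181.5]
eef_rot: [0.765, 0.644, 0.0, 0.001]
contact_force: [0.9, -0.0, -1.2]
finger_gap: 60.2
finger_force: 0.0
```

```bash
python3 - <<'E'
from w import *
im,d,P,st=look("w13");print(st["tcp_pos"],st["finger_gap"],st["time"])
top(P,d,(476,-282.5),126.4,5,35)
E
```

```text
[ 485.8644412  -230.32177722  181.52406871] 60.20915126937507 39.7667
top 126.39041898183967 [ 475.4 -282.8] 34.39779281616211
```

>>> send_rows --deltas '[{"linear": [35,0,0],"delta_rot": [0,0,0],"hand": 60},{"linear": [70,0,0],"delta_rot": [0,0,0],"hand": 60},{"linear": [105,0,0],"delta_rot": [0,0,0],"hand": 60},{"linear": [140,0,0],"delta_rot": [0,0,0],"hand": 60},{"linear": [175,0,0],"delta_rot": [0,0,0],"hand": 60}]'

```text
time: 40.23
tcp_pos: [515.0, -55.1, 180.0]
eef_rot: [0.764, 0.645, 0.0, 0.0]
contact_force: [0.8, -0.2, 1.0]
finger_gap: 59.9
finger_force: 0.0
```

>>> send_rows --deltas '[{"linear": [35,0,0],"delta_rot": [0,0,0],"hand": 60},{"linear": [70,0,0],"delta_rot": [0,0,0],"hand": 60},{"linear": [98,-0.5,0],"delta_rot": [0,0,0],"hand": 60},{"linear": [114,-0.7,0],"delta_rot": [0,0,0],"hand": 60},{"linear": [118.7,-0.7,0],"delta_rot": [0,0,0],"hand": 60}]'

```text
time: 40.65
tcp_pos: [534.4, 62.8, 179.7]
eef_rot: [0.763, 0.646, 0.0, -0.0]
contact_force: [0.3, -0.5, 0.6]
finger_gap: 60.2
finger_force: 0.0
```

>>> send_rows --deltas '[{"linear": [0,0,0],"delta_rot": [0,0,0],"hand": 60},{"linear": [0,0,0],"delta_rot": [0,0,0],"hand": 60}]'

```text
time: 40.82
tcp_pos: [534.2, 60.0, 179.4]
eef_rot: [0.764, 0.645, -0.0, 0.0]
contact_force: [0.4, -0.0, -0.2]
finger_gap: 60.5
finger_force: 0.0
```

```bash
python3 - <<'E'
from w import *
im,d,P,st=look("w14");print(st["tcp_pos"],st["finger_gap"],st["time"])
top(P,d,(534,60),112.4,5,35);rel(st,[534.5,60.2,84])
E
```

```text
[534.23745235  59.99361455 179.40830602] 60.458065289369486 40.8167
top 112.40258037872073 [533.3  60.9] 35.838706970214844
tool shift [ 0.3  0.2 95.4]
```

The amber bottle is back within 1 mm: (475.4, -282.8) against (475.9, -282.5). The square bottle is last.

>>> send_rows --deltas '[{"linear": [0.3,0.2,18],"delta_rot": [0,0,0],"hand": 60},{"linear": [0.3,0.2,42],"delta_rot": [0,0,0],"hand": 60},{"linear": [0.3,0.2,66],"delta_rot": [0,0,0],"hand": 60},{"linear": [0.3,0.2,85],"delta_rot": [0,0,0],"hand": 60},{"linear": [0.3,0.2,94],"delta_rot": [0,0,0],"hand": 60}]'

```text
time: 41.28
tcp_pos: [533.5, 59.4, 82.6]
eef_rot: [0.765, 0.644, -0.001, -0.001]
contact_force: [-0.3, -0.5, -0.8]
finger_gap: 60.2
finger_force: 0.0
```

>>> send_rows --deltas '[{"linear": [0,0,0],"delta_rot": [0,0,0],"hand": 60},{"linear": [0,0,0],"delta_rot": [0,0,0],"hand": 50},{"linear": [0,0,0],"delta_rot": [0,0,0],"hand": 42},{"linear": [0,0,0],"delta_rot": [0,0,0],"hand": 36},{"linear": [0,0,0],"delta_rot": [0,0,0],"hand": 20}]'

```text
time: 41.7
tcp_pos: [535.1, 60.6, 86.9]
eef_rot: [0.764, 0.645, 0.001, 0.001]
contact_force: [-2.9, -0.8, 7.8]
finger_gap: 34.5
finger_force: 59.8
```

>>> send_rows --deltas '[{"linear": [0,0,0],"delta_rot": [0,0,0],"hand": 20},{"linear": [0,0,0],"delta_rot": [0,0,0],"hand": 20},{"linear": [0,0,0],"delta_rot": [0,0,0],"hand": 20}]'

```text
time: 41.95
tcp_pos: [535.2, 60.7, 86.9]
eef_rot: [0.764, 0.645, 0.001, 0.001]
contact_force: [-3.1, 0.0, 6.6]
finger_gap: 34.4
finger_force: 59.8
```

>>> send_rows --deltas '[{"linear": [0,0,-4],"delta_rot": [0,0,0],"hand": 20},{"linear": [0,0,-14],"delta_rot": [0,0,0],"hand": 20},{"linear": [0,0,-28],"delta_rot": [0,0,0],"hand": 20},{"linear": [0,0,-42],"delta_rot": [0,0,0],"hand": 20},{"linear": [0,0,-52],"delta_rot": [0,0,0],"hand": 20}]'

```text
time: 42.37
tcp_pos: [535.1, 60.7, 139.9]
eef_rot: [0.764, 0.645, 0.001, 0.001]
contact_force: [-0.4, -0.2, -2.0]
finger_gap: 34.7
finger_force: 59.9
```

>>> send_rows --deltas '[{"linear": [0,0,0],"delta_rot": [0,0,0],"hand": 20},{"linear": [0,0,0],"delta_rot": [0,0,0],"hand": 20}]'

```text
time: 42.53
tcp_pos: [534.9, 60.7, 138.0]
eef_rot: [0.764, 0.645, 0.001, 0.0]
contact_force: [0.1, 0.3, -2.3]
finger_gap: 34.3
finger_force: 59.9
```

```bash
python3 - <<'E'
from w import *
st=arm.read_state();print(st["tcp_pos"],st["finger_gap"],st["contact_force"],st["time"])
rel(st,[537.9,-229.4,88])
E
```

```text
[534.8720146   60.70395268 138.03894621] 34.27293110536259 [ 0.14483225  0.33091912 -2.2853463 ] 42.5333
tool shift [-285.5   51.7   50. ]
```

>>> send_rows --deltas '[{"linear": [-8,1.5,0],"delta_rot": [0,0,0],"hand": 20},{"linear": [-26,4.7,0],"delta_rot": [0,0,0],"hand": 20},{"linear": [-50,9,0],"delta_rot": [0,0,0],"hand": 20},{"linear": [-76,13.8,0],"delta_rot": [0,0,0],"hand": 20},{"linear": [-102,18.5,0],"delta_rot": [0,0,0],"hand": 20}]'

```text
time: 42.95
tcp_pos: [535.0, -44.4, 136.2]
eef_rot: [0.764, 0.645, -0.0, -0.0]
contact_force: [-0.3, 0.3, -1.3]
finger_gap: 34.1
finger_force: 59.9
```

>>> send_rows --deltas '[{"linear": [-26,4.7,0],"delta_rot": [0,0,0],"hand": 20},{"linear": [-52,9.4,0],"delta_rot": [0,0,0],"hand": 20},{"linear": [-78,14.1,0],"delta_rot": [0,0,0],"hand": 20},{"linear": [-104,18.9,0],"delta_rot": [0,0,0],"hand": 20},{"linear": [-128,23.2,0],"delta_rot": [0,0,0],"hand": 20}]'

```text
time: 43.37
tcp_pos: [536.2, -175.0, 136.1]
eef_rot: [0.764, 0.645, -0.0, -0.001]
contact_force: [0.7, 0.6, -0.2]
finger_gap: 34.1
finger_force: 59.9
```

>>> send_rows --deltas '[{"linear": [-20,3.5,0],"delta_rot": [0,0,0],"hand": 20},{"linear": [-36,6.5,0],"delta_rot": [0,0,0],"hand": 20},{"linear": [-48,9,0],"delta_rot": [0,0,0],"hand": 20},{"linear": [-54.9,10,0],"delta_rot": [0,0,0],"hand": 20},{"linear": [-54.9,10,0],"delta_rot": [0,0,0],"hand": 20}]'

```text
time: 43.78
tcp_pos: [537.2, -229.8, 136.5]
eef_rot: [0.765, 0.644, -0.0, -0.0]
contact_force: [-0.7, -0.2, -2.2]
finger_gap: 33.8
finger_force: 59.9
```

>>> send_rows --deltas '[{"linear": [0,0,8],"delta_rot": [0,0,0],"hand": 20},{"linear": [0,0,20],"delta_rot": [0,0,0],"hand": 20},{"linear": [0,0,32],"delta_rot": [0,0,0],"hand": 20},{"linear": [0,0,40],"delta_rot": [0,0,0],"hand": 20},{"linear": [0,0,43],"delta_rot": [0,0,0],"hand": 20}]'

```text
time: 44.2
tcp_pos: [536.8, -228.0, 91.6]
eef_rot: [0.764, 0.645, -0.001, -0.001]
contact_force: [0.3, -0.8, -1.9]
finger_gap: 34.3
finger_force: 59.9
```

>>> send_rows --deltas '[{"linear": [0,0,0],"delta_rot": [0,0,0],"hand": 20},{"linear": [0,0,0],"delta_rot": [0,0,0],"hand": 20},{"linear": [0,0,0],"delta_rot": [0,0,0],"hand": 20},{"linear": [0,0,0],"delta_rot": [0,0,0],"hand": 20}]'

```text
time: 44.53
tcp_pos: [537.8, -229.0, 94.7]
eef_rot: [0.764, 0.645, 0.0, 0.0]
contact_force: [-0.3, -1.2, -1.1]
finger_gap: 34.3
finger_force: 59.9
```

```bash
python3 - <<'E'
from w import *
st=arm.read_state();print(st["tcp_pos"],st["finger_gap"],st["contact_force"],st["time"])
rel(st,[538,-228.8,88.9])
E
```

```text
[ 537.83118878 -228.95753435   94.7396639 ] 34.305921055255695 [-0.26179523 -1.18778206 -1.14540251] 44.5333
tool shift [0.2 0.1 5.8]
```

>>> send_rows --deltas '[{"linear": [0.2,0.1,1.5],"delta_rot": [0,0,0],"hand": 20},{"linear": [0.2,0.1,3],"delta_rot": [0,0,0],"hand": 20},{"linear": [0.2,0.1,4.5],"delta_rot": [0,0,0],"hand": 20},{"linear": [0.2,0.1,5.3],"delta_rot": [0,0,0],"hand": 20},{"linear": [0.2,0.1,5.3],"delta_rot": [0,0,0],"hand": 20}]'

```text
time: 44.95
tcp_pos: [537.7, -228.7, 89.0]
eef_rot: [0.764, 0.645, 0.0, 0.0]
contact_force: [-1.4, 0.7, 1.9]
finger_gap: 34.1
finger_force: 60.3
```

>>> send_rows --deltas '[{"linear": [0,0,0.6],"delta_rot": [0,0,0],"hand": 20},{"linear": [0,0,1],"delta_rot": [0,0,0],"hand": 20},{"linear": [0,0,1],"delta_rot": [0,0,0],"hand": 20},{"linear": [0,0,1],"delta_rot": [0,0,0],"hand": 20}]'

```text
time: 45.28
tcp_pos: [537.8, -228.9, 89.0]
eef_rot: [0.764, 0.645, 0.0, 0.0]
contact_force: [-4.9, 2.6, 11.4]
finger_gap: 34.2
finger_force: 61.1
```

>>> send_rows --deltas '[{"linear": [0,0,0],"delta_rot": [0,0,0],"hand": 40},{"linear": [0,0,0],"delta_rot": [0,0,0],"hand": 50},{"linear": [0,0,0],"delta_rot": [0,0,0],"hand": 60},{"linear": [0,0,0],"delta_rot": [0,0,0],"hand": 60},{"linear": [0,0,-10],"delta_rot": [0,0,0],"hand": 60}]'

```text
time: 45.7
tcp_pos: [536.9, -228.3, 96.1]
eef_rot: [0.764, 0.645, -0.001, -0.001]
contact_force: [-0.5, -0.9, -0.9]
finger_gap: 60.0
finger_force: 0.0
```

>>> send_rows --deltas '[{"linear": [0,0,-20],"delta_rot": [0,0,0],"hand": 60},{"linear": [0,0,-50],"delta_rot": [0,0,0],"hand": 60},{"linear": [0,0,-85],"delta_rot": [0,0,0],"hand": 60},{"linear": [0,0,-120],"delta_rot": [0,0,0],"hand": 60},{"linear": [0,0,-150],"delta_rot": [0,0,0],"hand": 60}]'

```text
time: 46.12
tcp_pos: [537.6, -228.6, 251.2]
eef_rot: [0.764, 0.645, 0.0, 0.001]
contact_force: [0.0, -0.6, -0.3]
finger_gap: 59.8
finger_force: 0.0
```

>>> send_rows --deltas '[{"linear": [-9,-4,-25],"delta_rot": [0,0,0],"hand": 60},{"linear": [-28,-12,-50],"delta_rot": [0,0,0],"hand": 60},{"linear": [-28,-12,-62],"delta_rot": [0,0,0],"hand": 60},{"linear": [-28,-12,-62],"delta_rot": [0,0,0],"hand": 60},{"linear": [-28,-12,-62],"delta_rot": [0,0,0],"hand": 60}]'

```text
time: 46.53
tcp_pos: [521.3, -254.1, 310.0]
eef_rot: [0.764, 0.645, 0.0, 0.0]
contact_force: [0.9, -0.6, -0.4]
finger_gap: 59.8
finger_force: 0.0
```

```bash
python3 - <<'E'
from w import *
im,d,P,st=look("w15");print(st["tcp_pos"],st["time"])
z=np.load("w1.npz");P0=cloud("wrist",z["d"],dict(tcp_pos=z["p"],eef_rot=z["q"]))
for n,c,h in (("jar",(512.6,-353),102),("amb",(476,-282.6),126),("sq",(536.5,-229),114)): print(n);top(P0,z["d"],c,h,5);top(P,d,c,h,5)
im2,d2=capture("scene");Q=cloud("scene",d2);top(Q,d2,(485.4,294.6),14,4,38);top(Q,d2,(616,42),72,5)
a=cv2.resize(im[80:280,130:370],None,fx=1.6,fy=1.6);b=cv2.imread("pics/w1.png")[80:280,130:370];b=cv2.resize(b,None,fx=1.6,fy=1.6)
c=cv2.resize(im2[140:280,40:400],(768,270));cv2.imwrite("pics/f.png",np.vstack([np.hstack([b,a]),c]))
E
```

```text
[ 521.26964565 -254.12021669  310.0408557 ] 46.5333
jar
top 102.42606383776301 [ 512.6 -353.1] 54.3561897277832
top 102.43954659662424 [ 512.1 -353.6] 54.32416534423828
amb
top 126.37737236959376 [ 476.1 -282.8] 33.65902328491211
top 126.49123630071077 [ 475.4 -283. ] 33.90758514404297
sq
top 114.46501598569648 [ 536.6 -229.1] 35.681644439697266
top 114.4626395285874 [ 535.9 -228.8] 35.75962448120117
top 12.902312790168125 [485.9 294.7] 54.562259674072266
top 72.17671269456203 [616.7  43.3] 55.007057189941406
```

View pics/f.png

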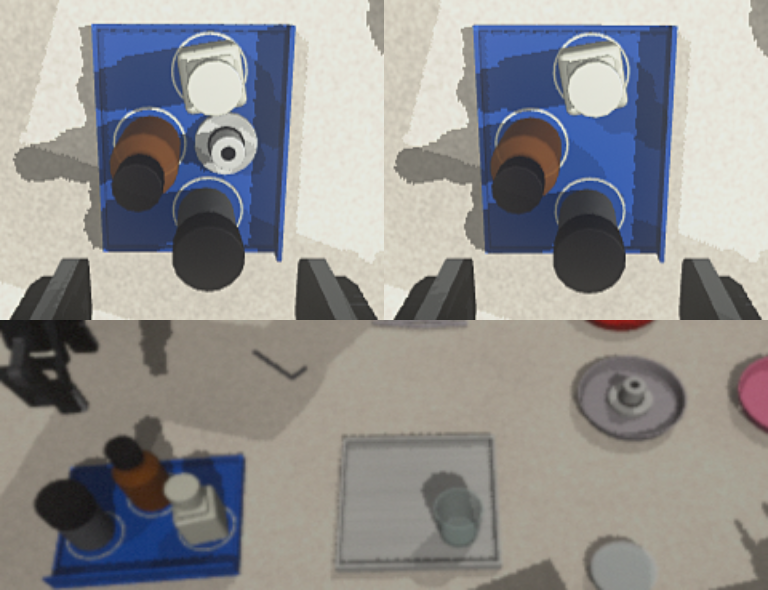

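The before (left) and after (right) views match: the square bottle at (592,88), amber at (520,180) and jar at (589,255) each stand within 1 mm of their start. Below, the chuck sits hub up in the grey dish at (630,395), and the beaker is still in the tray at (457,515). The robot is clear, so I hand in.

```bash
python3 -c "
from workcell import workorder
print(workorder.job_done())"
```

```text
the job is handed in; nothing more can be done
None
```

The job is handed in at about 47 s of the 147 s allowed: the chuck stands hub up in the middle of the steel dish, both bottles and the jar are back upright within about 1 mm of where they stood, and the beaker is still in place in the tray.

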